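# Lock the backup drives away in the media case

## Robot

A 6-joint arm with a two-finger parallel gripper is mounted at the origin on the work surface. World frame = base frame: x ahead of the robot, y to its left, z up, the work surface at z = 0. Lengths are in m, angles in rad, forces in N, time in s.
With the tool pointing down it reaches from about 0.325 to 0.75 m from the base axis. Payload 7.6 kg.
Tool frame: the origin (TCP) lies between the finger pads; the fingertips stand 14 mm ahead of it and the grasp point (between the pads) lies 5 mm behind it; z points along the fingers, y is the direction in which the jaws open and shut (so a half turn about z gives the same grasp; the last joint's range is limited). The gripper opens to 85 mm and grips with 20 to 120 N. Pads are 22 mm wide; open, the fingers measure 114 mm over their backs; the gripper's body (76 mm by 85 mm) begins 54 mm behind the grasp point. The pads swing forward as they close: fully open they stand 13 mm farther back than shut.
Start: joints at [1.254, 0.052, 1.401, -0, 1.689, -0.07], TCP at [0.128, 0.509, 0.245] pointing down, gripper open.
Joint ranges: [-2.9, 2.9], [-0.91, 2.17], [0.12, 2.37], [-1.06, 4.2], [0.26, 2.73], [-2.93, 2.93]. Speed limits (rad/s): [2.57, 2.57, 3.01, 3.14, 3.14, 3.14].

## Interface

Orientations are given as a rotation vector (axis times angle).
In Python, from workcell import sensors, eyes, hand_in gives the robot as it stands.
- The arm moves only by the tool servo_tool, never from a script. Its argument "deltas" is text: rows parted by semicolons, each of 4 numbers parted by spaces: the shift along the tool's x, y, z in cm, then the turn about the tool's z in degrees. In form: dx dy dz turn; .... A call has 1 to 5 rows; each row is the pose to reach, as a shift and turn from the pose measured when the call began, along the tool's axes at that moment; what a row does not reach only later rows make up. A row lasts 1/10 s, in which the tool goes at most 50 mm and 8.59 degrees, less where a joint would pass 70% of its speed; a pose out of reach is approached as far as the arm can. A call with a gripper value outside its range is refused whole. "gripper" is the closure in counts, from 0 (fully open) to 255 (shut), set as the call begins (left out, the last holds). The fingers move at their own pace and stop on an object; "newtons" is the grip in N (left out, the last holds). Time passes only in rows, so rows that repeat a pose let the fingers close. It gives the time, the measured TCP pose, the force and the opening at its end, in the units of the state.
- sensors.observe(): the state, without advancing time (a new reading comes with each control period).
- eyes.get_image(name): name is "scene" or "top"; returns (picture, depth): 384x512x3 uint8, red, green, blue; 384x512 float32, m along the optical axis (not along the pixel's ray), 0 where there is no reading.
- eyes.camera_info(name): a dict with "K" (3x3 intrinsics, pixels), "k1" (the pictures are not rectified: a ray, as slopes to the right and down, at radius r is drawn at 1 + k1 r^2 times it, then the intrinsics apply), "cam_to_world" (4x4, takes a point from camera to world coordinates). Camera axes: x right, y down, z forward; pixel columns grow to the right and rows downward; lengths in m; the calibration is good to about 2 mm. A picture is of the moment at which its call begins. camera_info takes no time and is no camera call.
- hand_in(): hands the job in, once; it reports no verdict.
The state is a dict: "t": time; "joints": joint angles; "dq": joint speeds; "effort": joint torques, N m; "tcp_pos": TCP position; "orientation": TCP orientation; "wrist_force": force on the tool from outside, world axes, zero at the start; "torque": the same for the moment, N m; "gripper_width": finger opening in m.
Only numpy, scipy, OpenCV 4.12 (cv2) and the standard library are available. Lean on these libraries where they do the work, as an engineer would, in place of code of your own. Each camera call takes 0.05 s, during which the arm holds its last target. There are 200 camera calls.

## Task

Put the portable drives away: turn the media case's latch knob a quarter turn to release the lid, open the lid up to about upright, and stack every drive lying on the desk flat in one square, aligned pile on the yellow rectangle in the case. Once they are all in place and let go, shut the lid fully and turn the knob back to locked. Leave the mug, clock and plant where they stand.

Things in the scene. Friction and masses are not known exactly. Their poses are not given: they have to be found in the camera images.
- case: the media case: a fixed open-topped blue steel box, 220 (x) x 210 (y) x 90 tall outside, walls and floor 5 thick, with a hinged lid of clear plastic. Origin: centre of its underside, on the desk. z up; its -x side faces the robot, its -y side (right) carries the hinge, its +y side (left) the latch and handle
- pile_spot (a point): centre of the yellow rectangle (116 x 66) printed in the middle of the case's inner floor, 5 above the desk; the case's axes: the rectangle's long side along x. The inner floor is 210 (x) x 200 (y). Eight upright guide pins, diameter 10, 58 tall, stand loosely round the pile at x +-50, y +-53 and x +-78, y +-20 of here; fingers pass between those at the long sides
- lid (a joint): lid angle, rad: 0 shut, grows as its left edge rises, stop at 1.8 (past upright, leaning right). Friction hinge, 0.65 N m; lid and fittings 0.46 kg: stays where left, up to 7 N at the handle moves it. It cannot rise (over about 0.02) from shut, nor shut fully, unless the latch is turned beyond about 1.1, which frees its cam from the keeper
- lid_hinge (a point): middle of the hinge line, on the top rim of the right (-y) wall, 90 above the desk; it turns with the lid: x along the hinge (the case's x), y across the lid to its free edge, z out of its outer face. The lid plate is 220 x 210 x 6, its underside at z 0 here
- lid_handle (a point): middle of the lid's black bar handle: round bar 10 thick, 80 long, parallel to the hinge, 45 (axis) above the lid's outer face. Turns with the lid, axes as lid_hinge, where it lies at x 45, y 196, z 51; 14 from the lid's free edge; the knob's axis is 110 towards -x. A down-pointing gripper can hold it, closing along the case's y, while the bar turns between its pads
- latch (a joint): angle of the quarter-turn latch knob, rad: 0 locked, 1.57 open, stops at both ends; grows clockwise as seen from above the shut lid. Friction 0.06 N m: it stays where it is left
- latch_grip (a point): grip point on the axis of the knob, 28 above the lid's outer face. Its black wing is 14 thick (x here), 50 long (y here), from 17 below to 13 above this point, on a round base of diameter 40. Turns with the knob: locked, the wing runs along the case's y, white line to the red mark; open, along the case's x, white line to the green mark. z out of the lid
- drive1: silver portable hard drive, a rigid flat slab 110 (x) x 60 (y) x 15 thick (z), about 0.18 kg, lying flat on the desk; may be absent. Origin: centre of its underside. Which end points where, or which face is up, does not matter
- drive2: black portable hard drive, a rigid flat slab 110 (x) x 60 (y) x 15 thick (z), about 0.18 kg, lying flat on the desk; may be absent. Origin: centre of its underside. Which end points where, or which face is up, does not matter
- drive3: orange portable hard drive, a rigid flat slab 110 (x) x 60 (y) x 15 thick (z), about 0.18 kg, lying flat on the desk; may be absent. Origin: centre of its underside. Which end points where, or which face is up, does not matter
- drive4: green portable hard drive, a rigid flat slab 110 (x) x 60 (y) x 15 thick (z), about 0.18 kg, lying flat on the desk; may be absent. Origin: centre of its underside. Which end points where, or which face is up, does not matter
- mug: white ceramic mug (diameter 84, 95 tall) holding pencils up to about 175 tall; a bystander, to be left alone. Origin: centre of its underside
- clock: round brass alarm clock on a small wooden foot, 95 tall, 60 wide; a bystander, to be left alone. Origin: centre of its underside
- plant: small plant in a terracotta pot, 84 across, about 175 tall; a bystander, to be left alone. Origin: centre of its underside
Things that resemble listed ones, but are neither listed nor needed, are in the scene too. What is meant by the drive4 is not red, and is the smaller of those in its own colour.

How it is judged:
By the outcome, as a careful person would: the job done as asked, in the order asked, and still so for the second after the job is handed in, with the robot touching nothing.
Of drive1, drive2, drive3, drive4 only 2 to 4 are there at a start; the rules pass over those that are not, and their reading is None.
At some moment in a run one of drive1, drive2, drive3, drive4 may be knocked a few centimetres aside while the robot is not near it.
Once in a run the grip may slacken for a moment while it holds something.
It also fails if it takes over 210 s, if anything falls off the work surface, if the arm or the gripper's body presses on something with over 40 N, if the wrist force passes 120 N, or if a joint passes its speed limit or range.

## Working session

There is one attempt and no reset: what is moved stays moved. The work goes in short steps, Python scripts to look and compute and a tool call to move; the robot and the scene stay as the last step left them, time stands still between calls to the robot, and variables do not carry over. Pictures are saved under pics/ and viewed, about 12 in all and at most 16, crops included, and the job is handed in when it is done.

Besides the shell and the picture viewer there is one more tool, called after "Call:" as name(argument=value, ...) on one line, values as JSON. servo_tool: Moves the arm, as the interface text tells. Its arguments: {"type":"object","properties":{"deltas":{"type":"string"},"gripper":{"type":"number"},"newtons":{"type":"number"}},"required":["deltas"]}

```bash
ls; mkdir -p pics
cat > h.py <<'E'
import numpy as np, cv2
from workcell import sensors, eyes, hand_in
def grab(n,save=None):
    im,d=eyes.get_image(n)
    if save: cv2.imwrite('pics/'+save,cv2.cvtColor(im,cv2.COLOR_RGB2BGR))
    return im,d
def rays(n,uv):
    c=eyes.camera_info(n);K=np.array(c['K'],float);T=np.array(c['cam_to_world'])
    p=cv2.undistortPoints(np.array(uv,float).reshape(-1,1,2),K,np.array([c['k1'],0,0,0,0.])).reshape(-1,2)
    return T, np.c_[p,np.ones(len(p))]
def plane(n,uv,z):
    T,r=rays(n,uv); d=r@T[:3,:3].T; o=T[:3,3]
    return o+d*((z-o[2])/d[:,2])[:,None]
def cloud(n,d):
    v,u=np.mgrid[:d.shape[0],:d.shape[1]]
    T,r=rays(n,np.c_[u.ravel(),v.ravel()])
    return ((r*d.reshape(-1,1))@T[:3,:3].T+T[:3,3]).reshape(*d.shape,3)
E
python3 - <<'E'
from h import *
for n in('scene','top'):
    im,d=grab(n,n+'0.png'); np.savez('/tmp/'+n+'0.npz',im=im,d=d)
    c=eyes.camera_info(n);print(n,c)
s=sensors.observe();print(s)
E
```

```text
pics
scene {'K': array([[388.94197959,   0.        , 253.85488123],
       [  0.        , 388.94197959, 191.91935719],
       [  0.        ,   0.        ,   1.        ]]), 'k1': -0.12337781258733496, 'cam_to_world': array([[-0.86106337,  0.42761007, -0.27517177,  0.92720108],
       [ 0.50846678,  0.73001235, -0.45666563,  0.60857442],
       [ 0.00560397, -0.53313375, -0.84601241,  1.20435234],
       [ 0.        ,  0.        ,  0.        ,  1.        ]])}
top {'K': array([[483.78426372,   0.        , 264.80582618],
       [  0.        , 483.78426372, 185.10587928],
       [  0.        ,   0.        ,   1.        ]]), 'k1': -0.13378000552976943, 'cam_to_world': array([[-1.38449168e-02, -9.96995145e-01,  7.62167888e-02,
         4.26612151e-01],
       [-9.99903148e-01,  1.39127831e-02,  3.59517107e-04,
         2.09465604e-02],
       [-1.41882446e-03, -7.62044296e-02, -9.97091205e-01,
         1.91499631e+00],
       [ 0.00000000e+00,  0.00000000e+00,  0.00000000e+00,
         1.00000000e+00]])}
{'t': 0.1, 'joints': array([ 1.25368968e+00,  5.27961493e-02,  1.40161463e+00, -6.48884807e-06,
        1.68862720e+00, -7.03083565e-02]), 'dq': array([ 0.00040539, -0.00033566, -0.0021012 , -0.00015751, -0.00111062,
       -0.00013695]), 'effort': array([ 1.55318216e-03, -3.82580209e+01, -3.60986674e+01, -3.60644037e-05,
        4.67084086e-03,  8.90548392e-06]), 'tcp_pos': array([0.12816246, 0.50885572, 0.24454926]), 'orientation': array([-3.86654350e-01, -3.11743316e+00,  2.22960432e-03]), 'wrist_force': array([ 1.0501187 , -0.29181475, -0.1923726 ]), 'torque': array([-0.01769451, -0.02945405, -0.01350719]), 'gripper_width': 0.08508739293526747}
```

View pics/scene0.png

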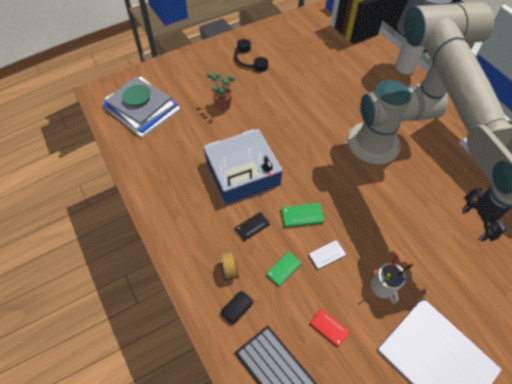

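View pics/top0.png

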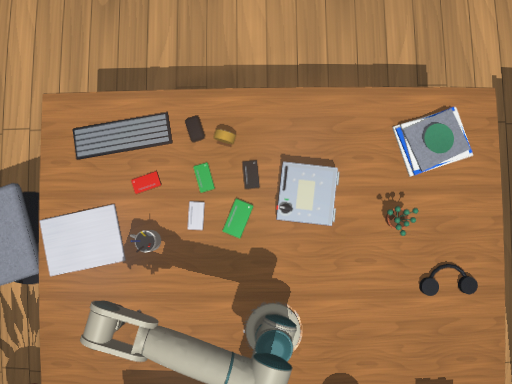

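The scene picture shows the case at (243,165), silver/white slab (327,254), black slab (253,226), small green (284,268), large green (303,215), red (329,327), and a black rounded mouse (237,308). In the top picture the same things are at silver (196,215), black (251,174), small green (204,178), large green (238,218), red (146,182), mouse (195,128) and case (308,193). No orange drive is visible.

Could be mistaken: large green for drive4, red for drive3/4, mouse for drive2. I'll check sizes next.

```bash
cat >> h.py <<'E'
def slabs(im,z=0.015,n='top'):
    hsv=cv2.cvtColor(im,cv2.COLOR_RGB2HSV);H,S,V=cv2.split(hsv)
    masks=dict(green=(H>40)&(H<85)&(S>100)&(V>60),red=((H<6)|(H>172))&(S>150)&(V>80),orange=(H>=6)&(H<20)&(S>190)&(V>150),
      black=(V<60), silver=(S<50)&(V>130))
    out=[]
    for k,m in masks.items():
        m=cv2.morphologyEx(m.astype(np.uint8),cv2.MORPH_OPEN,np.ones((3,3)))
        for c in cv2.findContours(m,cv2.RETR_EXTERNAL,cv2.CHAIN_APPROX_NONE)[0]:
            if not 150<cv2.contourArea(c)<2500: continue
            P=plane(n,c.reshape(-1,2),z)[:,:2]
            (cx,cy),(w,h),a=cv2.minAreaRect((P*1000).astype(np.float32))
            if w<h: w,h,a=h,w,a+90
            u=c.reshape(-1,2).mean(0)
            out.append((k,u.round().tolist(),round(cx,1),round(cy,1),round(w),round(h),round((a+90)%180-90,1)))
    return out
E
python3 - <<'E'
from h import *
z=np.load('/tmp/top0.npz');im=z['im'];d=z['d']
for s in slabs(im): print(s)
C=cloud('top',d)
for u,v in[(196,215),(251,174),(204,178),(238,218),(146,182),(195,128),(308,193),(150,270)]: print((u,v),C[v,u].round(4),im[v,u])
# crop
c=cv2.resize(im[100:250,120:350],None,fx=3.4,fy=3.4,interpolation=cv2.INTER_CUBIC)
cv2.imwrite('pics/crop1.png',c[:,:,::-1])
# case rim: depth points
m=(C[...,2]>0.06)&(C[...,2]<0.12)&(C[...,0]<0.75);m[:,:260]=0;m[:,360:]=0;m[250:]=0
P=C[m]; print(len(P),np.histogram(P[:,2],bins=np.arange(.06,.125,.005)))
mm=cv2.morphologyEx(m.astype(np.uint8),cv2.MORPH_OPEN,np.ones((3,3)))
c=max(cv2.findContours(mm,0,1)[0],key=cv2.contourArea)
print(cv2.minAreaRect((plane('top',c.reshape(-1,2),.096)[:,:2]*1000).astype(np.float32)))
E
```

```text
('green', [238.0, 217.0], 443.7, 130.6, 140, 77, -22.6)
('green', [203.0, 177.0], 607.3, 263.4, 111, 60, 15.1)
('green', [439.0, 138.0], 753.4, -685.7, 118, 115, 89.6)
('red', [146.0, 182.0], 590.7, 495.7, 108, 61, -71.5)
('black', [272.0, 360.0], -112.1, 0.9, 149, 43, 72.5)
('black', [467.0, 284.0], 162.1, -781.2, 76, 68, 87.9)
('black', [430.0, 283.0], 179.5, -623.7, 99, 74, -1.1)
('black', [33.0, 214.0], 455.8, 976.9, 205, 70, 1.1)
('silver', [258.0, 375.0], -163.9, 56.6, 239, 80, 89.3)
('silver', [291.0, 328.0], 13.7, -75.0, 119, 86, 42.2)
('silver', [196.0, 215.0], 457.8, 295.9, 110, 59, -0.4)
('silver', [12.0, 238.0], 382.9, 1030.9, 392, 160, 0.6)
('silver', [123.0, 146.0], 736.8, 592.8, 372, 16, -81.5)
('silver', [122.0, 140.0], 760.1, 595.4, 376, 16, -81.7)
('silver', [122.0, 135.0], 783.1, 597.9, 372, 16, -81.5)
('silver', [121.0, 129.0], 804.7, 602.0, 373, 15, -81.2)
('silver', [120.0, 124.0], 827.7, 606.9, 374, 15, -81.2)
(196, 215) [0.4579 0.2953 0.0054] [216 217 223]
(251, 174) [0.6171 0.0757 0.0097] [71 63 59]
(204, 178) [0.604  0.2624 0.0079] [ 68 173  89]
(238, 218) [0.4439 0.1285 0.0167] [ 67 176  93]
(146, 182) [0.5907 0.4934 0.016 ] [218  52  43]
(195, 128) [0.8022 0.2956 0.0265] [67 56 52]
(308, 193) [ 0.5336 -0.1409  0.095 ] [214 214 189]
(150, 270) [ 0.2417  0.4818 -0.0011] [158 109  68]
3181 (array([   4,    1,    2,    4,   27,  322, 1085, 1184,  462,   77,   13,
          0]), array([0.06 , 0.065, 0.07 , 0.075, 0.08 , 0.085, 0.09 , 0.095, 0.1  ,
       0.105, 0.11 , 0.115, 0.12 ]))
((531.4774780273438, -138.31134033203125), (223.4163360595703, 220.32345581054688), 82.61976623535156)
```

View pics/crop1.png

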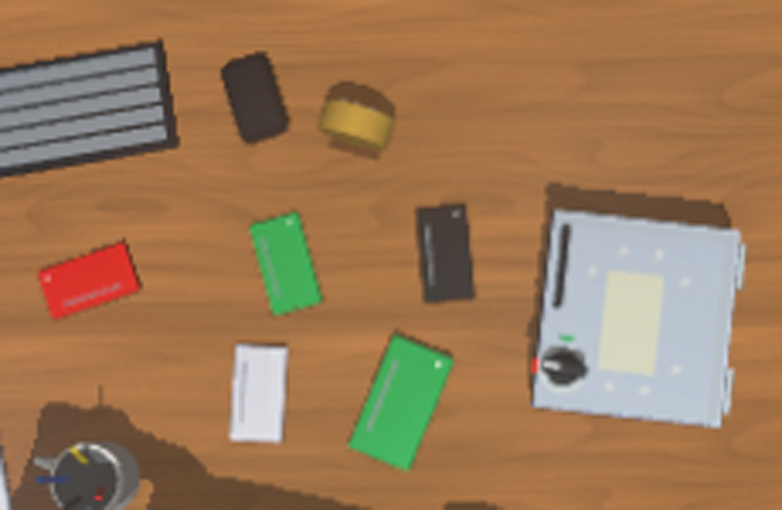

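The crop confirms silver drive1, black drive2 and the small green drive4 (111x60). The large green measures 140x77. The red slab and the mouse are decoys, and there is no orange drive. The knob is locked, with its white line to the red mark. Now the case pose.

```bash
cat >> h.py <<'E'
def rect(m,z,n='top'):
    c=max(cv2.findContours(m.astype(np.uint8),0,cv2.CHAIN_APPROX_NONE)[0],key=cv2.contourArea)
    (cx,cy),(w,h),a=cv2.minAreaRect((plane(n,c.reshape(-1,2),z)[:,:2]*1000).astype(np.float32))
    if w<h: w,h,a=h,w,a+90
    return round(cx,1),round(cy,1),round(w),round(h),round((a+90)%180-90,1)
def box(m,u0,u1,v0,v1):
    o=np.zeros_like(m);o[v0:v1,u0:u1]=m[v0:v1,u0:u1];return o
E
python3 - <<'E'
from h import *
im=np.load('/tmp/top0.npz')['im'];H,S,V=cv2.split(cv2.cvtColor(im,cv2.COLOR_RGB2HSV))
print('yellow',rect(box((H>20)&(H<35)&(S>20)&(V>180),290,330,170,220),.005))
b=im[...,2].astype(int)-im[...,0]
print('lid',rect(box((V>120)&(b>-30)&(S<60),270,350,150,240),.096))
print('handle',rect(box((V<75),276,295,160,194),.147))
print('knob',rect(box((V<90),278,296,196,216),.137))
print('black',rect(box((V<85)&(S<110),238,266,155,195),.015))
k=box((H<6)|(H>170),270,290,195,220)&(S>150);print('red',plane('top',np.argwhere(k)[:,::-1].mean(0)[None],.096))
k=box((H>45)&(H<85),275,300,190,210)&(S>80);print('green',plane('top',np.argwhere(k)[:,::-1].mean(0)[None],.096))
# scene cam
im=np.load('/tmp/scene0.npz')['im'];print([s for s in slabs(im,n='scene') if 90<s[4]<150])
E
```

```text
yellow (533.8, -137.4, 111, 63, -7.2)
lid (533.0, -140.6, 222, 218, -7.2)
handle (588.8, -52.9, 78, 4, -6.7)
knob (480.0, -53.7, 36, 33, -64.3)
black (616.8, 77.1, 109, 56, 4.6)
red [[ 0.48357722 -0.02149512  0.096     ]]
green [[ 0.51207275 -0.05931673  0.096     ]]
[('green', [283.0, 269.0], 605.9, 265.3, 112, 59, 14.7), ('green', [301.0, 214.0], 441.3, 132.5, 142, 82, -23.2), ('green', [136.0, 95.0], 731.2, -728.0, 114, 108, 60.4), ('red', [330.0, 329.0], 590.0, 497.6, 109, 63, -71.2), ('black', [237.0, 308.0], 800.3, 300.9, 94, 53, 16.1), ('black', [250.0, 226.0], 619.7, 76.4, 109, 47, 16.1), ('silver', [254.0, 367.0], 843.2, 480.0, 120, 16, -81.6), ('silver', [263.0, 365.0], 818.8, 485.5, 138, 17, -81.6), ('silver', [327.0, 254.0], 454.0, 297.9, 112, 64, -3.4)]
```

Run:
```python
from h import *
for n,(u0,u1,v0,v1) in dict(top=(268,300,150,225),scene=(220,290,140,200)).items():
    z=np.load(f'/tmp/{n}0.npz');im,d=z['im'],z['d'];C=cloud(n,d)
    R=np.array([[.9921,-.1253],[.1253,.9921]])
    Q=(C[...,:2]-[.5335,-.1372])@R.T
    m=np.zeros(d.shape,bool);m[v0:v1,u0:u1]=1
    for nm,k in dict(knob=m&(C[...,2]>.112)&(C[...,2]<.16)&(Q[...,0]<-.02),bar=m&(C[...,2]>.12)&(C[...,2]<.17)&(Q[...,0]>-.01)).items():
        print(n,nm,k.sum(),np.median(C[k],0).round(4),'case',Q[k].mean(0).round(4),Q[k].min(0).round(3),Q[k].max(0).round(3))
a=cv2.resize(np.load('/tmp/top0.npz')['im'][185:230,262:312],None,fx=8,fy=8,interpolation=cv2.INTER_CUBIC)
b=cv2.resize(np.load('/tmp/scene0.npz')['im'][140:185,235:285],None,fx=8,fy=8,interpolation=cv2.INTER_CUBIC)
cv2.imwrite('pics/knob.png',np.hstack([a,b])[:,:,::-1])
```

```text
top knob 55 [ 0.4771 -0.0521  0.1358] case [-0.067   0.0774] [-0.084  0.052] [-0.055  0.101]
top bar 67 [ 0.5871 -0.0528  0.1436] case [0.0428 0.0918] [-0.001  0.087] [0.088 0.097]
scene knob 85 [ 0.479  -0.0511  0.1348] case [-0.0652  0.078 ] [-0.076  0.049] [-0.056  0.101]
scene bar 97 [ 0.5888 -0.0521  0.144 ] case [0.0434 0.0918] [0.    0.084] [0.087 0.097]
```

View pics/knob.png

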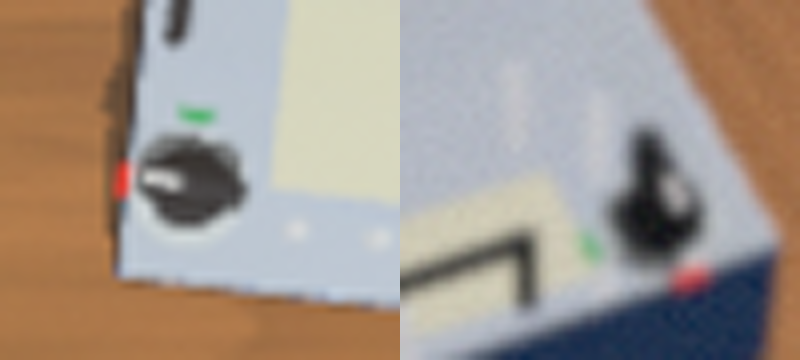

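The close crop shows the knob at left-panel (195,185) with its wing's white line to the red mark (122,180), so it is locked. The green mark is at (196,113). Knob axis at case (-66, 76.5), world (0.478,-0.053). The handle agrees with the data. Planning the reach.

```bash
cat >> h.py <<'E'
from scipy.spatial.transform import Rotation as Ro
CO=np.array([.5335,-.1372]);YAW=np.deg2rad(-7.2)
CR=np.array([[np.cos(YAW),-np.sin(YAW)],[np.sin(YAW),np.cos(YAW)]])
def cw(x,y): return CO+CR@np.array([x,y])/1000   # case mm -> world m
def pose():
    s=sensors.observe();R=Ro.from_rotvec(s['orientation']).as_matrix()
    return s,np.array(s['tcp_pos']),np.degrees(np.arctan2(R[1,1],R[0,1])),R
def state():
    s,p,a,R=pose();print('t',round(s['t'],2),'tcp',p.round(4),'ya',round(a,2),'tilt',R[:2,2].round(3),'F',np.round(s['wrist_force'],1),'w',round(s['gripper_width'],4),'q',np.round(s['joints'],2))
    print(' case',((CR.T@(p[:2]-CO))*1000).round(1))
def go(*targets,start=None):
    """targets (x,y,z,tool-y angle deg) world; prints each delta from the previous one, cm/deg"""
    _,p,a,_=pose()
    if start is not None: p,a=np.array(start[:3]),start[3]
    for t in targets:
        t=np.array(t,float);r=np.deg2rad(a);d=t[:3]-p
        ty=np.array([np.cos(r),np.sin(r)]);tx=np.array([-ty[1],ty[0]])*-1
        tx=np.array([ty[1]*-1,ty[0]]) # y x z(down)
        turn=-((t[3]-a+180)%360-180)
        print('dx %.2f dy %.2f dz %.2f turn %.1f'%(100*d[:2]@tx,100*d[:2]@ty,-100*d[2],turn)); p,a=t[:3],t[3]
E
python3 - <<'E'
from h import *
state();_,p,a,R=pose();print(R.round(3))
k=cw(-66,76.5);print(k)
q=lambda f:[.128+f*(k[0]-.128),.509+f*(k[1]-.509),.235,75.86-83.1*f]
go(q(.35),q(.7),q(1),[*k,.128,-7.2])
E
```

```text
t 0.1 tcp [0.1282 0.5089 0.2445] ya 75.86 tilt [-0.    -0.001] F [ 1.1 -0.3 -0.2] w 0.0851 q [ 1.25  0.05  1.4  -0.    1.69 -0.07]
 case [-483.1  590.2]
[[-0.97   0.244 -0.   ]
 [ 0.244  0.97  -0.001]
 [ 0.    -0.001 -1.   ]]
[ 0.47760842 -0.05303123]
dx -16.65 dy -16.08 dz 0.95 turn 29.1
dx -22.39 dy -5.95 dz -0.00 turn 29.1
dx -19.25 dy 4.87 dz -0.00 turn 24.9
dx 0.00 dy 0.00 dz 10.70 turn -0.0
```

Call:
servo_tool(deltas="-3.4 -3.2 0.2 6; -6.7 -6.4 0.4 12; -10 -9.6 0.6 18; -13.3 -12.8 0.8 24; -16.6 -16 0.9 29", gripper=80, newtons=40)

```text
t: 0.6
tcp_pos: [0.2504, 0.3114, 0.2352]
orientation: [-1.16, -2.92, 0.003]
wrist_force: [1.5, 0.5, -0.1]
gripper_width: 0.0588
```

Call:
servo_tool(deltas="-4.5 -1.2 0 6; -9 -2.4 0 12; -13.4 -3.6 0 18; -17.9 -4.8 0 24; -22.4 -6 0 29")

```text
t: 1.1
tcp_pos: [0.3725, 0.1122, 0.2354]
orientation: [1.859, 2.532, -0.003]
wrist_force: [-0.1, 0.5, -0.7]
gripper_width: 0.0585
```

Call:
servo_tool(deltas="-4 1 0 5; -8 2 0 10; -12 3 0 15; -16 4 0 20; -19.2 4.9 0 25")

```text
t: 1.6
tcp_pos: [0.4773, -0.0584, 0.2351]
orientation: [2.368, 2.064, -0.003]
wrist_force: [-0.1, 0.4, 0.6]
gripper_width: 0.0587
```

Run:
```python
from h import *
state();go([*cw(-66,76.5),.16,-7.2],[*cw(-66,76.5),.128,-7.2])
```

```text
t 1.6 tcp [ 0.4773 -0.0584  0.2351] ya -7.85 tilt [-0.001 -0.002] F [-0.1  0.4  0.6] w 0.0587 q [-0.2  -0.07  1.54 -0.    1.67 -0.06]
 case [-65.6  71.1]
dx 0.54 dy -0.05 dz 7.51 turn -0.7
dx 0.00 dy 0.00 dz 3.20 turn -0.0
```

Call:
servo_tool(deltas="0.5 0 2.5 -0.7; 0.5 0 5 -0.7; 0.5 0 7.5 -0.7; 0.5 0 9.2 -0.7; 0.5 0 10.7 -0.7")

```text
t: 2.1
tcp_pos: [0.4772, -0.0536, 0.1264]
orientation: [-2.355, -2.078, 0.005]
wrist_force: [-0.2, -0.3, 0.2]
gripper_width: 0.0586
```

Run:
```python
from h import *
state();im,_=grab('scene');im2,_=grab('top')
a=cv2.resize(im[90:210,200:320],None,fx=3.3,fy=3.3,interpolation=cv2.INTER_CUBIC)
b=cv2.resize(im2[150:270,240:360],None,fx=3.3,fy=3.3,interpolation=cv2.INTER_CUBIC)
cv2.imwrite('pics/g1.png',np.hstack([a,b])[:,:,::-1])
```

```text
t 2.1 tcp [ 0.4772 -0.0536  0.1264] ya -7.16 tilt [-0.003 -0.001] F [-0.2 -0.3  0.2] w 0.0586 q [-0.19  0.    1.69 -0.    1.45 -0.06]
 case [-66.3  75.9]
```

View pics/g1.png

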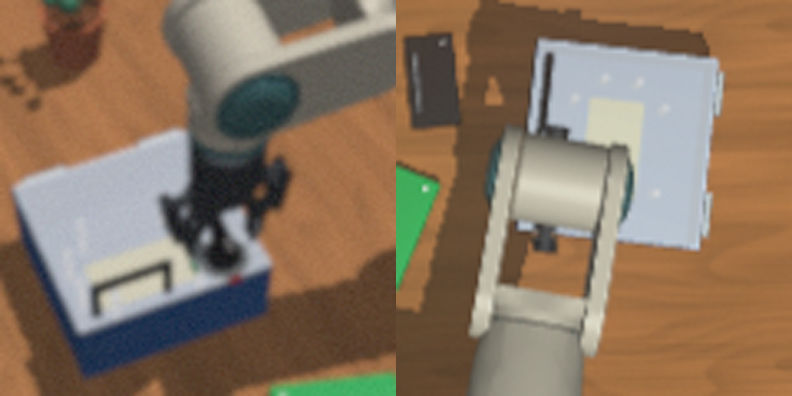

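The gripper straddles the knob at left-panel (220,245), and the fingers are clear of the handle at (130,285). Close and turn +90.

Call:
servo_tool(deltas="0 0 0 0; 0 0 0 0; 0 0 0 0; 0 0 0 0; 0 0 0 0", gripper=255, newtons=50)

```text
t: 2.7
tcp_pos: [0.4766, -0.0535, 0.1264]
orientation: [-2.354, -2.077, 0.008]
wrist_force: [-3.9, -0.1, 6.8]
gripper_width: 0.0128
```

Call:
servo_tool(deltas="0 0 0 6; 0 0 0 12; 0 0 0 18; 0 0 0 24; 0 0 0 30")

```text
t: 3.2
tcp_pos: [0.4763, -0.0534, 0.1265]
orientation: [-2.815, -1.391, 0.009]
wrist_force: [-3.5, 0.5, 0.8]
gripper_width: 0.0131
```

Call:
servo_tool(deltas="0 0 0 6; 0 0 0 12; 0 0 0 18; 0 0 0 24; 0 0 0 30")

```text
t: 3.7
tcp_pos: [0.4762, -0.0533, 0.1265]
orientation: [-3.081, -0.609, 0.01]
wrist_force: [-2.4, 0.7, 0.8]
gripper_width: 0.0132
```

Call:
servo_tool(deltas="0 0 0 8; 0 0 0 16; 0 0 0 24; 0 0 0 31; 0 0 0 33")

```text
t: 4.2
tcp_pos: [0.476, -0.053, 0.1265]
orientation: [3.127, -0.293, -0.011]
wrist_force: [-3.0, 0.2, 2.2]
gripper_width: 0.0136
```

Run:
```python
from h import *
state();print(sensors.observe()['torque'])
```

```text
t 4.2 tcp [ 0.476  -0.053   0.1265] ya -100.72 tilt [-0.007 -0.   ] F [-3.   0.2  2.2] w 0.0136 q [-0.19  0.    1.69 -0.    1.45  1.57]
 case [-67.6  76.4]
[0.10097315 0.38953675 1.43834125]
```

Call:
servo_tool(deltas="0 0 0 -3.5; 0 0 0 -3.5; 0 0 0 -3.5; 0 0 -4 -3.5; 0 0 -8 -3.5", gripper=135)

```text
t: 4.7
tcp_pos: [0.4759, -0.0529, 0.2065]
orientation: [3.135, -0.2, -0.015]
wrist_force: [0.3, -0.0, 0.1]
gripper_width: 0.0403
```

Run:
```python
from h import *
state();h=cw(44.5,91.3);go([*h,.20,-97.2],[*h,.142,-97.2])
im,_=grab('top');b=cv2.resize(im[170:240,250:320],None,fx=6,fy=6,interpolation=cv2.INTER_CUBIC)
```

```text
t 4.7 tcp [ 0.4759 -0.0529  0.2065] ya -97.29 tilt [-0.01  0.  ] F [ 0.3 -0.   0.1] w 0.0403 q [-0.19 -0.06  1.59 -0.    1.62  1.51]
 case [-67.7  76.4]
dx 11.22 dy -1.50 dz 0.65 turn -0.1
dx 0.00 dy 0.00 dz 5.80 turn -0.0
```

Call:
servo_tool(deltas="3.8 -0.5 0.2 0; 7.6 -1 0.4 0; 11.2 -1.5 0.6 0; 11.2 -1.5 0.6 0; 11.2 -1.5 0.6 0")

```text
t: 5.25
tcp_pos: [0.5918, -0.0526, 0.2082]
orientation: [3.133, -0.2, 0.002]
wrist_force: [0.6, -0.3, 0.8]
gripper_width: 0.0405
```

Call:
servo_tool(deltas="0 0 2 0; 0 0 4 0; 0 0 5.8 0; 0 0 5.8 0; 0 0 5.8 0")

```text
t: 5.75
tcp_pos: [0.5915, -0.0528, 0.1515]
orientation: [3.133, -0.201, 0.004]
wrist_force: [0.2, -0.7, -0.5]
gripper_width: 0.0406
```

Run:
```python
from h import *
state();im,_=grab('scene');im2,_=grab('top')
a=cv2.resize(im[90:210,200:320],None,fx=3.3,fy=3.3,interpolation=cv2.INTER_CUBIC)
b=cv2.resize(im2[150:270,240:360],None,fx=3.3,fy=3.3,interpolation=cv2.INTER_CUBIC)
cv2.imwrite('pics/g2.png',np.hstack([a,b])[:,:,::-1])
```

```text
t 5.75 tcp [ 0.5915 -0.0528  0.1515] ya -97.34 tilt [ 0.002 -0.002] F [ 0.2 -0.7 -0.5] w 0.0406 q [-0.15  0.29  1.32 -0.    1.53  1.55]
 case [47. 91.]
```

View pics/g2.png

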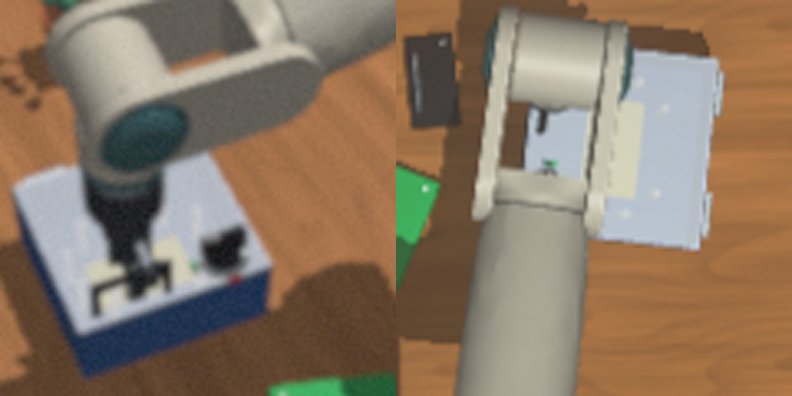

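The fingers straddle the bar at left-panel (145,280). The knob now reads open, with its wing along case x and the white line at the green mark. Lower, grip, and lift along the arc.

Call:
servo_tool(deltas="0 0 0.8 0; 0 0 0.9 0; 0 0 0.9 0")

```text
t: 6.15
tcp_pos: [0.5922, -0.0529, 0.1432]
orientation: [3.133, -0.201, 0.006]
wrist_force: [-0.2, 1.5, 0.1]
gripper_width: 0.0403
```

Call:
servo_tool(deltas="0 0 0 0; 0 0 0 0; 0 0 0 0; 0 0 0 0", gripper=255, newtons=40)

```text
t: 6.55
tcp_pos: [0.5922, -0.0527, 0.1433]
orientation: [3.133, -0.201, 0.007]
wrist_force: [-0.3, 1.4, 0.6]
gripper_width: 0.0085
```

Call:
servo_tool(deltas="0 0.6 -2 0; 0 1.5 -4 0; 0 2.5 -5.8 0; 0 3.8 -7.5 0; 0 5.2 -9.1 0")

```text
t: 7.05
tcp_pos: [0.5858, -0.1024, 0.2348]
orientation: [-3.133, 0.196, -0.009]
wrist_force: [5.6, 4.9, -4.1]
gripper_width: 0.0082
```

Run:
```python
from h import *
state()
```

```text
t 7.05 tcp [ 0.5858 -0.1024  0.2348] ya -97.17 tilt [0.006 0.002] F [ 5.6  4.9 -4.1] w 0.0082 q [-0.24  0.25  1.2   0.    1.68  1.46]
 case [47.6 41.1]
```

Call:
servo_tool(deltas="0 1.6 -1.4 0; 0 3.3 -2.7 0; 0 5.1 -3.8 0; 0 7 -4.6 0; 0 9 -5.3 0")

```text
t: 7.55
tcp_pos: [0.5748, -0.19, 0.2908]
orientation: [-3.13, 0.191, -0.015]
wrist_force: [0.6, 12.4, 12.6]
gripper_width: 0.0087
```

Call:
servo_tool(deltas="0 2.1 -0.4 0; 0 4.2 -0.7 0; 0 6.3 -0.7 0; 0 8.4 -0.5 0; 0 10.5 0 0")

```text
t: 8.05
tcp_pos: [0.5619, -0.2947, 0.2936]
orientation: [-3.132, 0.19, -0.02]
wrist_force: [-0.9, 2.7, 11.7]
gripper_width: 0.0082
```

Run:
```python
from h import *
state()
im,_=grab('scene');im2,_=grab('top')
a=cv2.resize(im[60:210,190:320],None,fx=3,fy=3,interpolation=cv2.INTER_CUBIC)
b=cv2.resize(im2[130:280,240:370],None,fx=3,fy=3,interpolation=cv2.INTER_CUBIC)
cv2.imwrite('pics/g3.png',np.hstack([a,b])[:,:,::-1])
```

```text
t 8.05 tcp [ 0.5619 -0.2947  0.2936] ya -96.96 tilt [0.013 0.003] F [-0.9  2.7 11.7] w 0.0082 q [-0.55  0.36  0.96  0.01  1.82  1.15]
 case [  47.9 -152.7]
```

View pics/g3.png

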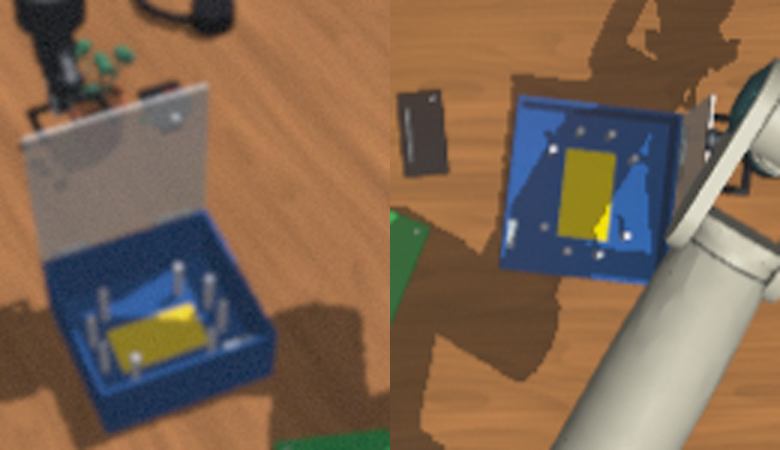

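The lid is about upright (its edge spans left-panel (25,140)–(208,88)), the pins and yellow rectangle are free, and the fingers hold the bar at (65,95). Release with a small opening and rise.

Call:
servo_tool(deltas="0 0 0 0; 0 0 0 0; 0 0 0 0; 0 0 -2 0; 0 0 -5 0", gripper=165)

```text
t: 8.65
tcp_pos: [0.5607, -0.2967, 0.3404]
orientation: [-3.132, 0.196, -0.013]
wrist_force: [0.9, -0.9, 0.4]
gripper_width: 0.03
```

Call:
servo_tool(deltas="0 -4 -2 0; 0 -9 -2 0; 0 -14 -2 0; 0 -19 -2 0; 0 -24 -2 0", gripper=0)

```text
t: 9.15
tcp_pos: [0.5902, -0.0562, 0.3611]
orientation: [-3.132, 0.195, -0.012]
wrist_force: [0.8, -0.7, 1.0]
gripper_width: 0.0855
```

Run:
```python
from h import *
state()
im,d=grab('top');np.savez('/tmp/top1.npz',im=im,d=d)
H,S,V=cv2.split(cv2.cvtColor(im,cv2.COLOR_RGB2HSV))
print('yellow',rect(box((H>20)&(H<35)&(S>150),285,340,160,230),.005))
print('black',rect(box((V<85)&(S<110),225,275,140,200),.015))
for s in slabs(im):
    if s[0] in('green','red','silver') and 90<s[4]<150: print(s)
# pin tops
k=box(((S<60)&(V>150)),280,345,155,240).astype(np.uint8)
n,l,st,ce=cv2.connectedComponentsWithStats(k)
for i in range(1,n): print(st[i][4],(CR.T@(plane('top',ce[i][None],.063)[0,:2]-CO)*1000).round(1))
C=cloud('top',d);Q=(C[...,:2]-CO)@CR*1000;m=(C[...,2]>.15)&(C[...,2]<.32)&(Q[...,1]>-190)&(Q[...,1]<-60)&(abs(Q[...,0])<105)
for z in(.15,.2,.25):
    k=m&(C[...,2]>z)&(C[...,2]<z+.05);print(z,k.sum(),np.median(Q[k],0))
```

```text
t 9.15 tcp [ 0.5902 -0.0562  0.3611] ya -97.12 tilt [0.008 0.003] F [ 0.8 -0.7  1. ] w 0.0855 q [-0.16  0.25  0.95  0.    1.93  1.54]
 case [46.1 87.4]
yellow (557.9, -122.2, 69, 26, -9.2)
black (614.8, 76.7, 112, 58, 5.0)
('green', [236.0, 218.0], 444.1, 129.7, 139, 78, -23.0)
('green', [203.0, 177.0], 607.3, 263.4, 111, 60, 15.1)
('green', [439.0, 138.0], 753.4, -685.7, 118, 115, 89.6)
('red', [146.0, 182.0], 590.6, 495.6, 108, 61, -71.6)
('silver', [196.0, 215.0], 457.8, 295.9, 110, 59, -0.4)
618 [106.   55.6]
400 [ 28.  -12.1]
1 [59.8 73.4]
4 [48.3 54.7]
5 [50.3 32.9]
5 [ 49.9 -53.2]
2 [ 42.2 -29.2]
51 [ -32.7 -144. ]
2 [11.5 37.2]
1 [ 16.8 -28. ]
3 [  1.5 -29.6]
6 [-27.6 -28.8]
705 [-114.3   51.8]
6 [-50.  -52.4]
21 [ -52.1 -121.3]
0.15 103 [   6.94015934 -104.77958916]
0.2 110 [   8.43994441 -104.66346957]
0.25 508 [ -14.64083103 -119.55147443]
```

Run:
```python
from h import *
go([.524,.12,.30,-93],[.4575,.296,.14,-90.4],[.4575,.296,.014,-90.4])
```

```text
dx -8.60 dy -16.01 dz 6.13 turn -3.7
dx -7.56 dy -17.23 dz 16.00 turn -2.6
dx 0.00 dy 0.00 dz 12.60 turn -0.0
```

Call:
servo_tool(deltas="-1.8 -3.2 1.2 -1; -3.5 -6.4 2.4 -2; -5.2 -9.6 3.6 -3; -7 -12.8 4.8 -3.7; -8.6 -16 6.1 -3.7")

```text
t: 9.7
tcp_pos: [0.5235, 0.1218, 0.3003]
orientation: [-3.133, 0.08, -0.012]
wrist_force: [0.2, 0.1, -0.8]
gripper_width: 0.0854
```

Call:
servo_tool(deltas="-1.6 -3.7 3 -1; -3.2 -7.4 6 -2; -4.8 -11 9 -2.6; -6.4 -14.4 12 -2.6; -7.6 -17.2 15 -2.6")

```text
t: 10.2
tcp_pos: [0.456, 0.3003, 0.1495]
orientation: [-3.135, 0.006, -0.011]
wrist_force: [0.6, -0.1, 0.3]
gripper_width: 0.0853
```

Run:
```python
from h import *
im,_=grab('top');print([s for s in slabs(im) if s[0] in('green','silver') and 90<s[4]<130])
state();go([.4575,.296,.06,-90.4],[.4575,.296,.014,-90.4])
```

```text
[('green', [204.0, 177.0], 606.9, 262.7, 109, 57, 15.1), ('green', [439.0, 138.0], 753.4, -685.7, 118, 115, 89.6), ('silver', [214.0, 379.0], -176.5, 233.3, 122, 52, 90.0)]
t 10.25 tcp [0.4526 0.3024 0.1435] ya -90.06 tilt [-0.001  0.005] F [-2.5  1.7 -4.9] w 0.0854 q [0.52 0.16 1.49 0.   1.49 2.09]
 case [-135.4  426. ]
dx 0.50 dy 0.64 dz 8.35 turn 0.3
dx 0.00 dy 0.00 dz 4.60 turn -0.0
```

Call:
servo_tool(deltas="0.5 0.6 3 0.3; 0.5 0.6 6 0.3; 0.5 0.6 8.3 0.3; 0.5 0.6 8.3 0.3; 0.5 0.6 8.3 0.3")

```text
t: 10.75
tcp_pos: [0.4575, 0.2968, 0.0609]
orientation: [-3.137, 0.01, 0.002]
wrist_force: [-0.5, -0.5, 0.6]
gripper_width: 0.0855
```

Run:
```python
from h import *
state();go([.4575,.296,.014,-90.4])
im,_=grab('scene');a=cv2.resize(im[180:330,200:400],None,fx=3,fy=3,interpolation=cv2.INTER_CUBIC)
print([s for s in slabs(im,n='scene') if s[0] in('green','silver') and 60<s[4]<150])
cv2.imwrite('pics/g4.png',a[:,:,::-1])
```

```text
t 10.75 tcp [0.4575 0.2968 0.0609] ya -90.35 tilt [-0.001  0.004] F [-0.5 -0.5  0.6] w 0.0855 q [0.51 0.25 1.56 0.   1.33 2.08]
 case [-129.8  421. ]
dx 0.00 dy 0.08 dz 4.69 turn 0.1
[('green', [284.0, 269.0], 605.2, 265.6, 113, 59, 15.4), ('green', [300.0, 214.0], 444.3, 131.4, 136, 81, -22.8), ('green', [136.0, 95.0], 730.4, -728.0, 115, 107, 68.6), ('silver', [254.0, 368.0], 843.2, 480.2, 120, 17, -81.1), ('silver', [263.0, 365.0], 818.8, 485.5, 138, 17, -81.6), ('silver', [329.0, 255.0], 448.3, 304.1, 84, 43, 48.2)]
```

View pics/g4.png

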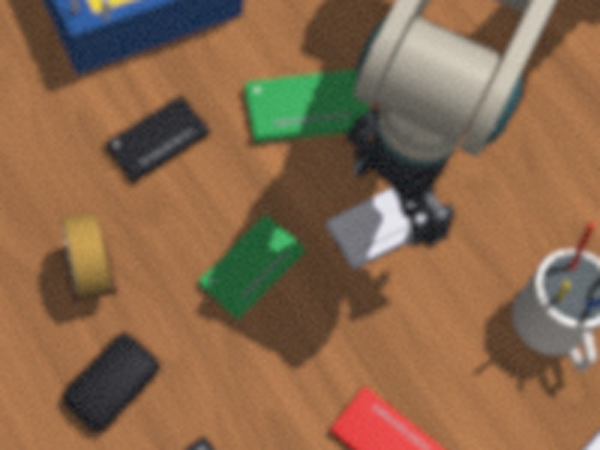

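The gripper straddles the silver drive at crop (380,225), with the fingers at its long sides. Descend and grip.

Call:
servo_tool(deltas="0 0.1 2 0; 0 0.1 3.5 0; 0 0.1 4.6 0; 0 0.1 4.6 0; 0 0.1 4.6 0")

```text
t: 11.3
tcp_pos: [0.4582, 0.2965, 0.0163]
orientation: [-3.136, 0.01, -0.001]
wrist_force: [0.8, -0.1, 0.2]
gripper_width: 0.0854
```

Call:
servo_tool(deltas="0 0 0 0; 0 0 0 0; 0 0 0 0; 0 0 0 0; 0 0 0 0", gripper=255, newtons=60)

```text
t: 11.8
tcp_pos: [0.4591, 0.2969, 0.018]
orientation: [-3.135, 0.01, -0.005]
wrist_force: [-2.2, -1.0, 6.6]
gripper_width: 0.0582
```

Run:
```python
from h import *
state()
```

```text
t 11.8 tcp [0.4591 0.2969 0.018 ] ya -90.35 tilt [0.003 0.007] F [-2.2 -1.   6.6] w 0.0582 q [0.5  0.31 1.59 0.   1.24 2.08]
 case [-128.2  421.4]
```

Call:
servo_tool(deltas="0 0 -3 0; 0 0 -6 0; 0 0 -9 0; 0 0 -12 0; 0 0 -16 0")

```text
t: 12.3
tcp_pos: [0.4578, 0.2954, 0.1781]
orientation: [-3.136, 0.01, -0.001]
wrist_force: [-0.2, 0.2, -1.3]
gripper_width: 0.0581
```

Run:
```python
from h import *
state();t=cw(1,0);go([.498,.0796,.18,-94],[*t,.17,-97.2],[*t,.08,-97.2],[*t,.024,-97.2])
im,_=grab('top');print([s for s in slabs(im,z=.16) if s[0]=='silver' and 30<s[4]<130])
```

```text
t 12.3 tcp [0.4578 0.2954 0.1781] ya -90.35 tilt [0.001 0.005] F [-0.2  0.2 -1.3] w 0.0581 q [0.5  0.14 1.45 0.   1.56 2.08]
 case [-129.3  419.7]
dx 4.15 dy 21.56 dz -0.19 turn 3.7
dx 5.15 dy 21.39 dz 1.00 turn 3.2
dx 0.00 dy 0.00 dz 9.00 turn -0.0
dx 0.00 dy 0.00 dz 5.60 turn -0.0
[('silver', [216.0, 380.0], -134.2, 209.8, 98, 41, 89.9)]
```

Call:
servo_tool(deltas="0.8 4.3 0 1; 1.7 8.6 0 2; 2.5 13 0 3; 3.3 17.3 0 3.7; 4.1 21.6 0 3.7")

```text
t: 12.85
tcp_pos: [0.5001, 0.0789, 0.1853]
orientation: [-3.127, 0.111, -0.019]
wrist_force: [1.8, 0.5, -0.6]
gripper_width: 0.0578
```

Call:
servo_tool(deltas="1 4.3 0.2 1; 2 8.6 0.4 2; 3.1 13 0.6 3.2; 4.1 17.2 0.8 3.2; 5.1 21.4 1 3.2")

```text
t: 13.35
tcp_pos: [0.536, -0.1399, 0.1732]
orientation: [-3.123, 0.198, -0.019]
wrist_force: [0.4, 0.6, -0.9]
gripper_width: 0.0582
```

Run:
```python
from h import *
grab('top');state();t=cw(1,0);go([*t,.10,-97.2],[*t,.024,-97.2])
im,d=grab('scene');C=cloud('scene',d)
a=cv2.resize(im[90:220,170:310],None,fx=4,fy=4,interpolation=cv2.INTER_CUBIC)
cv2.imwrite('pics/g5.png',a[:,:,::-1])
```

```text
t 13.4 tcp [ 0.536  -0.1456  0.1725] ya -97.52 tilt [0.013 0.008] F [-2.9 -5.3 -3.2] w 0.0576 q [-0.34  0.16  1.43  0.01  1.54  1.36]
 case [ 3.6 -8.1]
dx -0.26 dy -0.80 dz 7.25 turn -0.3
dx 0.00 dy 0.00 dz 7.60 turn -0.0
```

View pics/g5.png

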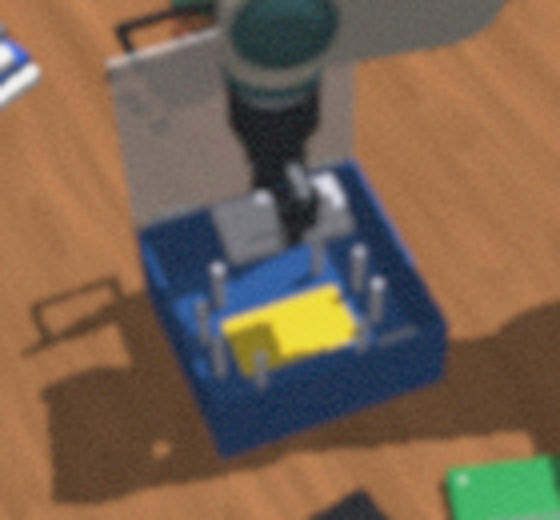

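The held silver drive at (285,225) is gripped in the middle and parallel to the yellow rectangle, with the pins clear below. Settle, then lower.

Call:
servo_tool(deltas="-0.3 -0.8 2 -0.3; -0.3 -0.8 4 -0.3; -0.3 -0.8 4 -0.3; -0.3 -0.8 4 -0.3")

```text
t: 13.85
tcp_pos: [0.5344, -0.1335, 0.133]
orientation: [-3.124, 0.198, -0.018]
wrist_force: [-1.0, -0.2, -2.2]
gripper_width: 0.0579
```

Run:
```python
from h import *
state();t=cw(1,0);go([*t,.08,-97.2],[*t,.024,-97.2])
```

```text
t 13.85 tcp [ 0.5344 -0.1335  0.133 ] ya -97.23 tilt [0.012 0.01 ] F [-1.  -0.2 -2.2] w 0.0579 q [-0.32  0.18  1.49  0.01  1.46  1.38]
 case [0.4 3.8]
dx 0.06 dy 0.38 dz 5.30 turn -0.0
dx 0.00 dy 0.00 dz 5.60 turn -0.0
```

Call:
servo_tool(deltas="0 0.4 1.5 0; 0 0.4 3 0; 0 0.4 4 0; 0 0.4 4 0; 0 0.4 4 0")

```text
t: 14.35
tcp_pos: [0.5343, -0.1369, 0.0927]
orientation: [-3.124, 0.197, -0.017]
wrist_force: [-0.4, -0.2, -0.7]
gripper_width: 0.0581
```

Run:
```python
from h import *
state();t=cw(1,0);go([*t,.024,-97.2])
```

```text
t 14.35 tcp [ 0.5343 -0.1369  0.0927] ya -97.23 tilt [0.011 0.011] F [-0.4 -0.2 -0.7] w 0.0581 q [-0.32  0.22  1.52  0.01  1.39  1.37]
 case [0.7 0.4]
dx 0.03 dy 0.04 dz 6.87 turn -0.0
```

Call:
servo_tool(deltas="0 0 2 0; 0 0 4 0; 0 0 5.5 0; 0 0 6.3 0; 0 0 6.7 0")

```text
t: 14.85
tcp_pos: [0.535, -0.1362, 0.0253]
orientation: [-3.124, 0.197, -0.016]
wrist_force: [-0.6, -0.5, -0.3]
gripper_width: 0.0579
```

Call:
servo_tool(deltas="0 0 0.1 0; 0 0 0.1 0; 0 0 0.1 0")

```text
t: 15.15
tcp_pos: [0.5355, -0.1363, 0.0251]
orientation: [-3.124, 0.198, -0.018]
wrist_force: [-0.3, -0.2, -0.9]
gripper_width: 0.0578
```

Run:
```python
from h import *
state()
```

```text
t 15.15 tcp [ 0.5355 -0.1363  0.0251] ya -97.23 tilt [0.012 0.01 ] F [-0.3 -0.2 -0.9] w 0.0578 q [-0.32  0.31  1.57  0.01  1.26  1.37]
 case [1.9 1.1]
```

Call:
servo_tool(deltas="-0.1 0.1 0.2 0; -0.1 0.1 0.3 0; -0.1 0.1 0.3 0; -0.1 0.1 0.3 0")

```text
t: 15.55
tcp_pos: [0.5348, -0.1374, 0.0231]
orientation: [-3.125, 0.197, -0.02]
wrist_force: [-3.0, 0.7, 5.3]
gripper_width: 0.0581
```

Run:
```python
from h import *
state()
```

```text
t 15.55 tcp [ 0.5348 -0.1374  0.0231] ya -97.22 tilt [0.013 0.01 ] F [-3.   0.7  5.3] w 0.0581 q [-0.32  0.31  1.57  0.01  1.25  1.37]
 case [ 1.3 -0.1]
```

Call:
servo_tool(deltas="0 0 0 0; 0 0 0 0; 0 0 0 0; 0 0 -1 0; 0 0 -4 0", gripper=35)

```text
t: 16.05
tcp_pos: [0.5324, -0.1372, 0.061]
orientation: [-3.123, 0.197, -0.01]
wrist_force: [0.7, -0.3, -0.3]
gripper_width: 0.0739
```

Call:
servo_tool(deltas="0 0 -4 0; 0 0 -8 0; 0 0 -12 0; 0 0 -15 0; 0 -4 -16 0", gripper=0)

```text
t: 16.55
tcp_pos: [0.537, -0.1023, 0.2266]
orientation: [-3.125, 0.205, -0.021]
wrist_force: [0.8, -0.5, 0.2]
gripper_width: 0.0853
```

Run:
```python
from h import *
state();_,p,a,_=pose()
# black: long axis 5.0 -> jaw -85
go([.575,-.02,.22,-91],[.6155,.0768,.10,-85.1],[.6155,.0768,.018,-85.1])
```

```text
t 16.55 tcp [ 0.537  -0.1023  0.2266] ya -97.52 tilt [0.014 0.009] F [ 0.8 -0.5  0.2] w 0.0853 q [-0.26  0.11  1.38  0.01  1.64  1.44]
 case [-0.9 35.1]
dx 2.69 dy -8.66 dz 0.66 turn -6.5
dx 3.88 dy -9.75 dz 12.00 turn -5.9
dx 0.00 dy 0.00 dz 8.20 turn -0.0
```

Call:
servo_tool(deltas="0.7 -2.2 0 -2; 1.4 -4.4 0 -4; 2 -6.6 0 -6; 2.7 -8.7 0.6 -6.5; 2.7 -8.7 0.6 -6.5")

```text
t: 17.05
tcp_pos: [0.5755, -0.0174, 0.2216]
orientation: [-3.132, 0.023, -0.021]
wrist_force: [-0.1, 0.6, -0.7]
gripper_width: 0.0857
```

Call:
servo_tool(deltas="1.3 -3.2 3 -2; 2.6 -6.4 6 -4; 3.9 -9.7 9 -5.9; 3.9 -9.7 12 -5.9; 3.9 -9.7 12 -5.9")

```text
t: 17.55
tcp_pos: [0.615, 0.08, 0.0982]
orientation: [-3.13, -0.139, -0.007]
wrist_force: [-0.8, -1.3, -0.8]
gripper_width: 0.0853
```

Run:
```python
from h import *
state()
im,d=grab('scene');im2,d2=grab('top')
for n,I,b,z in(('scene',im,(215,290,200,250),.015),('top',im2,(225,275,140,200),.015)):
    H,S,V=cv2.split(cv2.cvtColor(I,cv2.COLOR_RGB2HSV))
    if n=='top':
        sv=(S<60)&(V>90); print('silver in case',rect(box(sv,290,335,160,225),.02))
a=cv2.resize(im[130:240,180:290],None,fx=3.6,fy=3.6,interpolation=cv2.INTER_CUBIC)
b=cv2.resize(im2[140:250,235:345],None,fx=3.6,fy=3.6,interpolation=cv2.INTER_CUBIC)
cv2.imwrite('pics/g6.png',np.hstack([a,b])[:,:,::-1]);np.savez('/tmp/x.npz',im=im,im2=im2)
go([.6155,.0768,.06,-85.1],[.6155,.0768,.018,-85.1])
```

```text
t 17.55 tcp [0.615  0.08   0.0982] ya -84.91 tilt [0.004 0.008] F [-0.8 -1.3 -0.8] w 0.0853 q [0.07 0.4  1.29 0.01 1.44 1.55]
 case [ 53.6 225.7]
silver in case (532.4, -135.9, 117, 68, -6.6)
dx -0.22 dy 0.22 dz 4.39 turn 0.1
dx 0.00 dy 0.00 dz 4.20 turn -0.0
```

View pics/g6.png

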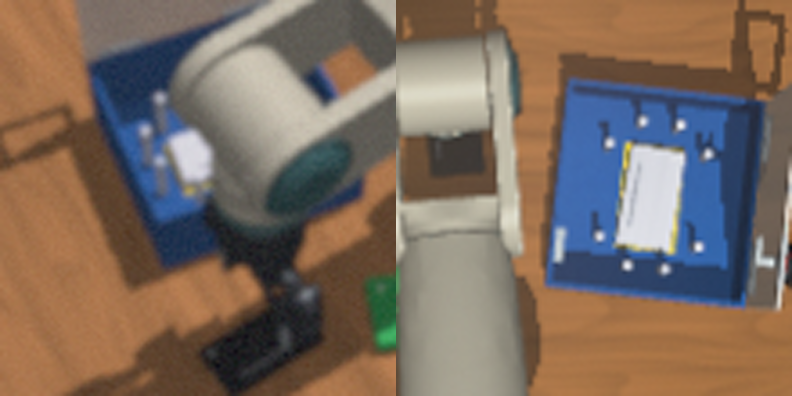

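The silver drive lies flat on the yellow rectangle (right panel (652,197)) with thin yellow margins all round. The gripper straddles the black drive at left panel (265,345). Descend and grip.

Call:
servo_tool(deltas="-0.2 0.2 2.2 0; -0.2 0.2 4.4 0; -0.2 0.2 6 0; -0.2 0.2 6 0; -0.2 0.2 6 0")

```text
t: 18.15
tcp_pos: [0.6172, 0.0772, 0.0455]
orientation: [-3.13, -0.135, -0.024]
wrist_force: [-0.5, 0.2, 0.9]
gripper_width: 0.0856
```

Run:
```python
from h import *
state();go([.6155,.0768,.017,-85.1])
im=np.load('/tmp/x.npz')['im2'];H,S,V=cv2.split(cv2.cvtColor(im,cv2.COLOR_RGB2HSV))
sv=(S<25)&(V>170);print('silver',rect(box(sv,290,332,172,215),.02))
c,=[rect(box(sv,290,332,172,215),.02)];print(CR.T@(np.array(c[:2])/1000-CO)*1000)
```

```text
t 18.15 tcp [0.6172 0.0772 0.0455] ya -85.04 tilt [0.015 0.009] F [-0.5  0.2  0.9] w 0.0856 q [0.06 0.46 1.33 0.01 1.34 1.54]
 case [ 56.2 223.2]
dx -0.17 dy 0.03 dz 2.85 turn 0.1
silver (532.2, -136.7, 109, 58, -11.1)
[-1.35241573  0.33312415]
```

Call:
servo_tool(deltas="-0.2 0 1.5 0; -0.2 0 2.8 0; -0.2 0 3 0; -0.2 0 3 0")

```text
t: 18.55
tcp_pos: [0.6151, 0.0773, 0.0144]
orientation: [-3.13, -0.136, -0.021]
wrist_force: [0.0, 0.1, 0.3]
gripper_width: 0.0852
```

Call:
servo_tool(deltas="0 0 0 0; 0 0 0 0; 0 0 0 0; 0 0 0 0; 0 0 0 0", gripper=255, newtons=60)

```text
t: 19.05
tcp_pos: [0.6157, 0.0774, 0.0154]
orientation: [-3.13, -0.136, -0.024]
wrist_force: [-0.9, 0.1, 4.6]
gripper_width: 0.0582
```

Run:
```python
from h import *
state()
```

```text
t 19.05 tcp [0.6157 0.0774 0.0154] ya -85.03 tilt [0.015 0.009] F [-0.9  0.1  4.6] w 0.0582 q [0.06 0.49 1.35 0.01 1.28 1.54]
 case [ 54.7 223.2]
```

Call:
servo_tool(deltas="0 0 -3 0; 0 0 -6 0; 0 0 -9 0; 0 0 -13 0; 0 0 -16 0")

```text
t: 19.55
tcp_pos: [0.6131, 0.0758, 0.1768]
orientation: [-3.13, -0.136, -0.024]
wrist_force: [0.6, -0.5, -2.0]
gripper_width: 0.0584
```

Run:
```python
from h import *
state();t=cw(-.5,.2);go([*t,.17,-97.2])
im,_=grab('top');print([s for s in slabs(im) if s[0] in('green',) and 90<s[4]<130])
```

```text
t 19.55 tcp [0.6131 0.0758 0.1768] ya -85.04 tilt [0.015 0.009] F [ 0.6 -0.5 -2. ] w 0.0584 q [0.06 0.33 1.22 0.01 1.57 1.54]
 case [ 52.3 221.3]
dx -9.82 dy 20.51 dz 0.68 turn 12.2
[('green', [204.0, 177.0], 607.3, 263.1, 111, 60, 14.6), ('green', [439.0, 138.0], 753.4, -685.6, 118, 115, 89.6)]
```

Call:
servo_tool(deltas="-2 4.1 0 2.5; -4 8.2 0 5; -6 12.3 0 7.5; -8 16.4 0.3 10; -9.8 20.5 0.6 12.2")

```text
t: 20.1
tcp_pos: [0.5338, -0.138, 0.1715]
orientation: [-3.124, 0.2, -0.033]
wrist_force: [0.8, -0.3, -2.8]
gripper_width: 0.058
```

Call:
servo_tool(deltas="0 0 1.5 0; 0 0 3 0; 0 0 3 0; 0 0 3 0")

```text
t: 20.5
tcp_pos: [0.5344, -0.1367, 0.1408]
orientation: [-3.123, 0.198, -0.03]
wrist_force: [0.1, 1.2, -1.5]
gripper_width: 0.0583
```

Run:
```python
from h import *
state();t=cw(-.5,.2);go([*t,.09,-97.2],[*t,.037,-97.2])
```

```text
t 20.5 tcp [ 0.5344 -0.1367  0.1408] ya -97.23 tilt [0.02  0.011] F [ 0.1  1.2 -1.5] w 0.0583 q [-0.33  0.17  1.48  0.02  1.47  1.37]
 case [0.8 0.6]
dx -0.13 dy 0.04 dz 5.08 turn -0.0
dx 0.00 dy 0.00 dz 5.30 turn -0.0
```

```bash
cat >> h.py <<'E'
def to(x,y,z,a):
    _,p,ca,R=pose();d=100*R.T@(np.array([x,y,z])-p);print('to: %.2f %.2f %.2f turn %.1f'%(*d,-((a-ca+180)%360-180)))
E
python3 - <<'E'
from h import *
t=cw(-.5,.2);to(*t,.09,-97.2);to(*t,.04,-97.2)
E
```

```text
to: -0.23 0.11 5.07 turn -0.0
to: -0.32 0.17 10.07 turn -0.0
```

Call:
servo_tool(deltas="-0.2 0.1 2 0; -0.2 0.1 4 0; -0.2 0.1 6 0; -0.3 0.1 7.5 0; -0.3 0.2 7.5 0")

```text
t: 21.0
tcp_pos: [0.5318, -0.1365, 0.0638]
orientation: [-3.122, 0.196, -0.025]
wrist_force: [-0.3, 1.1, -2.9]
gripper_width: 0.0581
```

Call:
servo_tool(deltas="0 0 0 0; 0 0 0 0")

```text
t: 21.2
tcp_pos: [0.5324, -0.1364, 0.0649]
orientation: [-3.123, 0.195, -0.027]
wrist_force: [-0.3, -0.1, -2.3]
gripper_width: 0.058
```

Run:
```python
from h import *
state();t=cw(-.5,.2);to(*t,.037,-97.2)
```

```text
t 21.2 tcp [ 0.5324 -0.1364  0.0649] ya -97.14 tilt [0.018 0.012] F [-0.3 -0.1 -2.3] w 0.058 q [-0.33  0.25  1.56  0.02  1.33  1.37]
 case [-1.1  0.6]
to: 0.02 0.08 2.79 turn 0.1
```

Call:
servo_tool(deltas="0 0.1 1 0; 0 0.1 2 0; 0 0.1 2.6 0; 0 0.1 2.8 0; 0 0.1 2.8 0")

```text
t: 21.7
tcp_pos: [0.5326, -0.1371, 0.0365]
orientation: [-3.123, 0.195, -0.026]
wrist_force: [-0.2, -0.5, -2.6]
gripper_width: 0.0582
```

Run:
```python
from h import *
state();t=cw(-.5,.2);to(*t,.0345,-97.2)
```

```text
t 21.7 tcp [ 0.5326 -0.1371  0.0365] ya -97.14 tilt [0.017 0.012] F [-0.2 -0.5 -2.6] w 0.0582 q [-0.33  0.29  1.57  0.02  1.27  1.36]
 case [-0.9 -0. ]
to: 0.04 -0.02 0.20 turn 0.1
```

Call:
servo_tool(deltas="0 0 0.2 0; 0 0 0.2 0; 0 0 0.2 0")

```text
t: 22.0
tcp_pos: [0.5331, -0.1373, 0.0355]
orientation: [-3.123, 0.195, -0.028]
wrist_force: [-2.3, 0.5, 4.7]
gripper_width: 0.0583
```

Run:
```python
from h import *
state()
```

```text
t 22.0 tcp [ 0.5331 -0.1373  0.0355] ya -97.14 tilt [0.019 0.011] F [-2.3  0.5  4.7] w 0.0583 q [-0.33  0.29  1.57  0.02  1.27  1.36]
 case [-0.3 -0.1]
```

Call:
servo_tool(deltas="0 0 0 0; 0 0 0 0; 0 0 0 0; 0 0 -1 0; 0 0 -4 0", gripper=35)

```text
t: 22.5
tcp_pos: [0.5306, -0.1371, 0.0734]
orientation: [-3.121, 0.195, -0.019]
wrist_force: [1.3, -0.2, 0.4]
gripper_width: 0.0737
```

Call:
servo_tool(deltas="0 0 -4 0; 0 0 -8 0; 0 0 -12 0; 0 -3 -14 0; 0 -7 -14 0", gripper=0)

```text
t: 23.0
tcp_pos: [0.5388, -0.0702, 0.2196]
orientation: [-3.122, 0.2, -0.032]
wrist_force: [0.4, 0.8, -0.4]
gripper_width: 0.0855
```

Run:
```python
from h import *
state()
im,_=grab('top');print([s for s in slabs(im) if s[0] in('green',) and 90<s[4]<130])
# small green long axis 14.9 -> jaw -75
go([.565,.10,.18,-86],[.607,.263,.11,-75.1],[.607,.263,.05,-75.1])
```

```text
t 23.0 tcp [ 0.5388 -0.0702  0.2196] ya -97.31 tilt [0.021 0.011] F [ 0.4  0.8 -0.4] w 0.0855 q [-0.21  0.1   1.4   0.02  1.62  1.49]
 case [-3.1 67.1]
[('green', [203.0, 177.0], 607.3, 263.4, 111, 60, 15.1), ('green', [439.0, 138.0], 753.4, -685.7, 118, 115, 89.6)]
dx 0.61 dy -16.60 dz 3.77 turn -11.0
dx 5.33 dy -15.97 dz 7.00 turn -10.9
dx 0.00 dy 0.00 dz 6.00 turn -0.0
```

Call:
servo_tool(deltas="0.1 -3.4 0 -2.2; 0.2 -6.8 1 -4.4; 0.4 -10.2 2 -6.6; 0.6 -13.5 3 -8.8; 0.6 -16.6 3.7 -11")

```text
t: 23.55
tcp_pos: [0.5655, 0.1019, 0.1834]
orientation: [-3.125, -0.112, -0.029]
wrist_force: [1.8, 0.4, -0.5]
gripper_width: 0.0851
```

Call:
servo_tool(deltas="1.2 -3.6 1.5 -2.5; 2.4 -7.2 3 -5; 3.6 -10.8 4.5 -7.5; 4.8 -14.2 6 -10; 5.2 -16 7 -10.9")

```text
t: 24.05
tcp_pos: [0.6068, 0.2688, 0.1155]
orientation: [-3.101, -0.414, -0.029]
wrist_force: [-0.5, -1.0, -0.8]
gripper_width: 0.0854
```

Call:
servo_tool(deltas="0 0 0 0; 0 0 0 0")

```text
t: 24.25
tcp_pos: [0.6066, 0.2687, 0.1155]
orientation: [-3.101, -0.415, -0.028]
wrist_force: [0.2, 0.4, 0.6]
gripper_width: 0.0855
```

Run:
```python
from h import *
state();to(.607,.2632,.05,-75.1)
im,_=grab('top');im2,_=grab('scene')
H,S,V=cv2.split(cv2.cvtColor(im,cv2.COLOR_RGB2HSV))
m=box((V<90)&(S<110),292,332,168,222);r=rect(m,.035);print('black in case',r,(CR.T@(np.array(r[:2])/1000-CO)*1000).round(1))
print([s for s in slabs(im2,n='scene') if s[0]=='green' and 80<s[4]<130],[s for s in slabs(im) if s[0]=='green'])
a=cv2.resize(im[150:240,270:360],None,fx=4.4,fy=4.4,interpolation=cv2.INTER_CUBIC)
b=cv2.resize(im2[210:300,230:320],None,fx=4.4,fy=4.4,interpolation=cv2.INTER_CUBIC)
cv2.imwrite('pics/g7.png',np.hstack([a,b])[:,:,::-1])
```

```text
t 24.25 tcp [0.6066 0.2687 0.1155] ya -74.75 tilt [0.016 0.015] F [0.2 0.4 0.6] w 0.0855 q [0.36 0.5  1.13 0.01 1.49 1.66]
 case [ 21.7 411.9]
to: -0.24 0.61 6.54 turn 0.3
black in case (535.1, -136.7, 109, 60, -7.9) [1.5 0.7]
[('green', [282.0, 269.0], 608.8, 266.4, 106, 58, 15.4), ('green', [136.0, 95.0], 730.4, -727.5, 112, 111, 58.0)] [('green', [240.0, 216.0], 442.6, 126.5, 140, 75, -19.1), ('green', [439.0, 138.0], 753.4, -685.7, 118, 115, 89.6)]
```

View pics/g7.png

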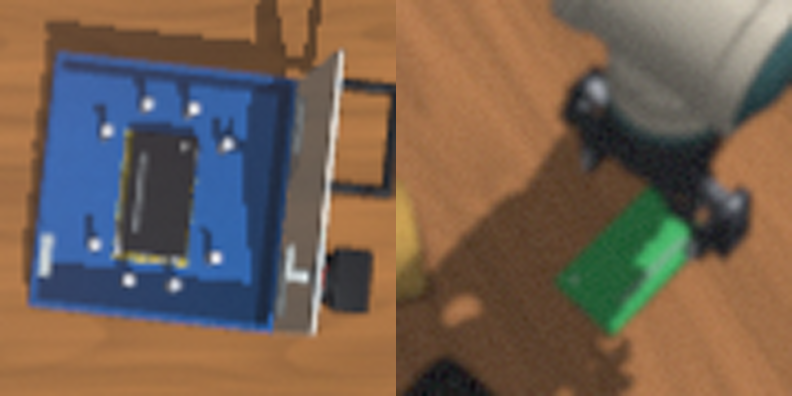

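The black drive lies on the silver, within the yellow rectangle (left panel (157,195)), measured at case (1.5,0.7). The gripper is at the small green drive (right panel (630,255)). Descend.

Call:
servo_tool(deltas="-0.2 0.6 2 0.3; -0.2 0.6 4 0.3; -0.2 0.6 6.5 0.3; -0.2 0.6 6.5 0.3; -0.2 0.6 6.5 0.3")

```text
t: 24.85
tcp_pos: [0.6084, 0.2617, 0.0526]
orientation: [-3.102, -0.402, -0.032]
wrist_force: [1.4, -0.3, 0.6]
gripper_width: 0.0855
```

Run:
```python
from h import *
state();to(.607,.2632,.0155,-75.1)
```

```text
t 24.85 tcp [0.6084 0.2617 0.0526] ya -75.22 tilt [0.018 0.016] F [ 1.4 -0.3  0.6] w 0.0855 q [0.35 0.55 1.19 0.01 1.38 1.66]
 case [ 24.3 405.2]
to: -0.17 -0.14 3.71 turn -0.1
```

Call:
servo_tool(deltas="-0.2 -0.1 1.5 0; -0.2 -0.1 3 0; -0.2 -0.1 3.7 0; -0.2 -0.1 3.7 0; -0.2 -0.1 3.7 0")

```text
t: 25.35
tcp_pos: [0.6068, 0.2628, 0.0154]
orientation: [-3.102, -0.402, -0.031]
wrist_force: [-0.1, 0.2, -0.0]
gripper_width: 0.0852
```

Call:
servo_tool(deltas="0 0 0 0; 0 0 0 0; 0 0 0 0; 0 0 0 0; 0 0 0 0", gripper=255, newtons=60)

```text
t: 25.85
tcp_pos: [0.6076, 0.2631, 0.0168]
orientation: [-3.102, -0.402, -0.035]
wrist_force: [0.5, -0.2, 5.8]
gripper_width: 0.0581
```

Run:
```python
from h import *
state()
```

```text
t 25.85 tcp [0.6076 0.2631 0.0168] ya -75.21 tilt [0.02  0.016] F [ 0.5 -0.2  5.8] w 0.0581 q [0.35 0.59 1.21 0.01 1.32 1.66]
 case [ 23.3 406.4]
```

Call:
servo_tool(deltas="0 0 -3 0; 0 0 -6 0; 0 0 -9 0; 0 0 -13 0; 0 0 -16.5 0")

```text
t: 26.35
tcp_pos: [0.6038, 0.2602, 0.1828]
orientation: [-3.102, -0.402, -0.033]
wrist_force: [1.1, 0.0, -1.3]
gripper_width: 0.0583
```

Run:
```python
from h import *
state();t=cw(0,.2);m=(np.array([.607,.263])+t)/2;go([*m,.19,-86],[*t,.185,-97.2])
```

```text
t 26.35 tcp [0.6038 0.2602 0.1828] ya -75.21 tilt [0.019 0.016] F [ 1.1  0.  -1.3] w 0.0583 q [0.35 0.43 1.08 0.01 1.6  1.66]
 case [ 20.  403.1]
dx -8.28 dy 18.21 dz -0.72 turn 10.8
dx -5.06 dy 19.70 dz 0.50 turn 11.2
```

Call:
servo_tool(deltas="-1.7 3.6 0 2.2; -3.3 7.3 -0.2 4.4; -5 11 -0.4 6.6; -6.6 14.6 -0.6 8.8; -8.3 18.2 -0.7 10.8")

```text
t: 26.85
tcp_pos: [0.5691, 0.0615, 0.1854]
orientation: [-3.124, -0.106, -0.03]
wrist_force: [-0.3, -0.4, -2.1]
gripper_width: 0.0578
```

Call:
servo_tool(deltas="-1 4 0 2.2; -2 8 0.2 4.4; -3 12 0.3 6.6; -4 16 0.4 8.8; -5 19.7 0.5 11.2")

```text
t: 27.35
tcp_pos: [0.5318, -0.14, 0.1758]
orientation: [-3.118, 0.202, -0.025]
wrist_force: [1.0, -0.2, -1.7]
gripper_width: 0.0579
```

Call:
servo_tool(deltas="0 0 1 0; 0 0 2 0; 0 0 2 0")

```text
t: 27.65
tcp_pos: [0.5312, -0.1386, 0.1532]
orientation: [-3.116, 0.2, -0.019]
wrist_force: [0.1, 0.6, -2.4]
gripper_width: 0.0581
```

Run:
```python
from h import *
state();t=cw(.5,.3);to(*t,.08,-97.2)
```

```text
t 27.65 tcp [ 0.5312 -0.1386  0.1532] ya -97.35 tilt [0.013 0.018] F [ 0.1  0.6 -2.4] w 0.0581 q [-0.33  0.16  1.47  0.02  1.51  1.37]
 case [-2.1 -1.6]
to: 0.18 -0.05 7.33 turn -0.2
```

Call:
servo_tool(deltas="0.2 0 2 0; 0.2 0 4 0; 0.2 0 6 0; 0.2 0 7.3 0; 0.2 0 7.3 0")

```text
t: 28.15
tcp_pos: [0.5333, -0.1362, 0.0782]
orientation: [-3.115, 0.198, -0.013]
wrist_force: [-0.0, -0.3, -1.9]
gripper_width: 0.0581
```

Call:
servo_tool(deltas="0 0 0 0; 0 0 0 0")

```text
t: 28.35
tcp_pos: [0.5338, -0.136, 0.0793]
orientation: [-3.116, 0.197, -0.015]
wrist_force: [0.6, 0.8, -1.2]
gripper_width: 0.058
```

Run:
```python
from h import *
state();t=cw(.5,.3);to(*t,.0535,-97.2)
```

```text
t 28.35 tcp [ 0.5338 -0.136   0.0793] ya -97.23 tilt [0.011 0.019] F [ 0.6  0.8 -1.2] w 0.058 q [-0.33  0.24  1.53  0.02  1.36  1.37]
 case [0.2 1.3]
to: 0.01 0.15 2.57 turn -0.0
```

Call:
servo_tool(deltas="0 0.1 1 0; 0 0.1 2 0; 0 0.1 2.6 0; 0 0.1 2.6 0")

```text
t: 28.75
tcp_pos: [0.5338, -0.1365, 0.0527]
orientation: [-3.116, 0.197, -0.013]
wrist_force: [0.1, 0.2, -0.9]
gripper_width: 0.0581
```

Run:
```python
from h import *
state();t=cw(.5,.3);to(*t,.0508,-97.2)
```

```text
t 28.75 tcp [ 0.5338 -0.1365  0.0527] ya -97.24 tilt [0.01  0.019] F [ 0.1  0.2 -0.9] w 0.0581 q [-0.33  0.27  1.55  0.02  1.31  1.36]
 case [0.2 0.8]
to: 0.03 0.05 0.19 turn -0.0
```

Call:
servo_tool(deltas="0 0 0.2 0; 0 0 0.2 0; 0 0 0.2 0")

```text
t: 29.05
tcp_pos: [0.534, -0.1366, 0.0519]
orientation: [-3.116, 0.197, -0.014]
wrist_force: [-5.3, 1.5, 8.6]
gripper_width: 0.0579
```

Run:
```python
from h import *
state()
```

```text
t 29.05 tcp [ 0.534  -0.1366  0.0519] ya -97.24 tilt [0.01  0.019] F [-5.3  1.5  8.6] w 0.0579 q [-0.33  0.27  1.55  0.02  1.31  1.36]
 case [0.5 0.7]
```

Call:
servo_tool(deltas="0 0 0 0; 0 0 0 0; 0 0 0 0; 0 0 -1 0; 0 0 -4 0", gripper=35)

```text
t: 29.55
tcp_pos: [0.5318, -0.1367, 0.0897]
orientation: [-3.114, 0.197, -0.005]
wrist_force: [-0.4, 0.5, -0.4]
gripper_width: 0.0735
```

Call:
servo_tool(deltas="0 0 -4 0; 0 0 -8 0; 0 -2 -12 0; 0 -6 -14 0; 0 -11 -14 0")

```text
t: 30.05
tcp_pos: [0.5463, -0.0307, 0.2373]
orientation: [-3.115, 0.202, -0.018]
wrist_force: [0.7, -0.3, 0.3]
gripper_width: 0.074
```

Call:
servo_tool(deltas="0 -4 0 0; 0 -8 0 0; 0 -12 -2 0; 0 -15 -4 0; 0 -15 -6 0")

```text
t: 30.55
tcp_pos: [0.5646, 0.1204, 0.3015]
orientation: [-3.114, 0.195, -0.018]
wrist_force: [-0.3, -0.4, -0.8]
gripper_width: 0.0736
```

Run:
```python
from h import *
state();np.save('/tmp/t.npy',0)
im,d=grab('top');im2,d2=grab('scene')
H,S,V=cv2.split(cv2.cvtColor(im,cv2.COLOR_RGB2HSV))
m=box((H>40)&(H<85)&(S>100),288,336,165,225);r=rect(m,.05);print('green in case',r,(CR.T@(np.array(r[:2])/1000-CO)*1000).round(1))
print([s for s in slabs(im) if s[0] in('green','orange','silver','red')and 90<s[4]<150])
for n,D in(('top',d),('scene',d2)):
    C=cloud(n,D);Q=(C[...,:2]-CO)@CR*1000
    k=(abs(Q[...,0])<45)&(abs(Q[...,1])<25)&(C[...,2]<.1);print(n,'pile top z',k.sum(),np.median(C[k][:,2]))
    k=(abs(Q[...,0])<100)&(C[...,2]>.12)&(C[...,2]<.32)&(Q[...,1]<-80)&(Q[...,1]>-180)
    P=np.c_[Q[k][:,1]+105,C[k][:,2]*1000-90];s=abs(P[:,0])<30;f=np.polyfit(P[s][:,1],P[s][:,0],1);print('lid angle',np.degrees(np.pi/2-np.arctan(f[0])),f)
    k=(abs(Q[...,0]-45)<35)&(C[...,2]>.26)&(C[...,2]<.31)&(Q[...,1]<-140)&(Q[...,1]>-180);print('bar',Q[k].mean(0) if k.any() else 0,C[k][:,2].mean(),C[k][:,2].max())
a=cv2.resize(im[150:240,270:360],None,fx=4.4,fy=4.4,interpolation=cv2.INTER_CUBIC)
b=cv2.resize(im2[90:210,190:310],None,fx=3.3,fy=3.3,interpolation=cv2.INTER_CUBIC)
cv2.imwrite('pics/g8.png',np.hstack([a,b])[:,:,::-1])
```

```text
t 30.55 tcp [0.5646 0.1204 0.3015] ya -97.15 tilt [0.013 0.02 ] F [-0.3 -0.4 -0.8] w 0.0736 q [0.14 0.18 1.15 0.02 1.79 1.84]
 case [ -1.5 259.5]
green in case (534.6, -135.7, 111, 60, -7.4) [0.9 1.6]
[('green', [305.0, 194.0], 536.7, -138.6, 113, 61, -7.4), ('green', [439.0, 138.0], 753.4, -685.7, 118, 115, 89.6), ('red', [146.0, 182.0], 590.6, 495.6, 108, 61, -71.6), ('silver', [215.0, 365.0], -130.1, 228.8, 139, 132, -81.2)]
top pile top z 296 0.04936527969150872
lid angle 92.79767465395483 [-0.04886748  4.33295863]
bar [  46.23236822 -155.54976437] 0.2891078240569799 0.2975689162482904
scene pile top z 279 0.05051194395750214
lid angle 90.43518357774094 [-0.00759553  0.93244964]
bar [  45.45932198 -153.32325249] 0.2896750816753381 0.2980289808301878
```

View pics/g8.png

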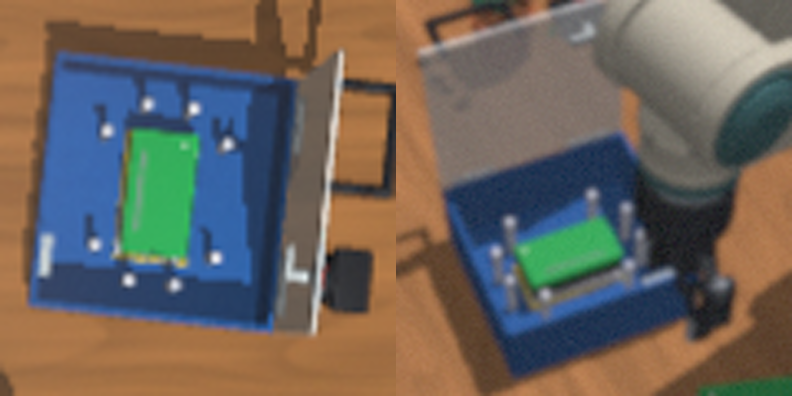

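Top view: the green drive is on top, square with the pile (left panel (160,195)). The right panel shows one aligned stack between the pins, top at z 50 mm, which is three drives on the 5 mm floor. The lid is at about 91° with its bar at case (45.5,-154). Now go to the handle.

Run:
```python
from h import *
h=cw(45,-154.5);to(*h,.37,-97.2);print(h)
```

```text
to: 4.72 40.98 -7.42 turn -0.1
[ 0.55878118 -0.29612172]
```

Call:
servo_tool(deltas="0.5 3 -3 0; 1 7 -6 0; 1.5 11.5 -7.4 0; 2 16 -7.4 0; 2.4 20.5 -7.4 0", gripper=165)

```text
t: 31.15
tcp_pos: [0.5613, -0.0925, 0.3737]
orientation: [-3.114, 0.201, -0.028]
wrist_force: [1.6, -0.2, 0.4]
gripper_width: 0.0301
```

Call:
servo_tool(deltas="0.5 4.5 0 0; 1 9 0 0; 1.5 13.5 0 0; 2 18 0 0; 2.3 20.4 0 0")

```text
t: 31.65
tcp_pos: [0.5565, -0.3018, 0.3676]
orientation: [-3.113, 0.207, -0.024]
wrist_force: [0.1, 1.0, 0.7]
gripper_width: 0.0303
```

Call:
servo_tool(deltas="0 0 0 0; 0 0 0 0")

```text
t: 31.85
tcp_pos: [0.5559, -0.3027, 0.3662]
orientation: [-3.112, 0.211, -0.021]
wrist_force: [-0.1, 1.0, -0.5]
gripper_width: 0.0301
```

Run:
```python
from h import *
state();h=cw(45,-154.5);to(*h,.286,-97.2)
```

```text
t 31.85 tcp [ 0.5559 -0.3027  0.3662] ya -97.74 tilt [0.015 0.022] F [-0.1  1.  -0.5] w 0.0301 q [-0.57  0.39  0.77  0.03  1.98  1.15]
 case [  43.  -161.4]
to: 0.10 -0.50 8.04 turn -0.5
```

Call:
servo_tool(deltas="0.1 -0.6 1.5 -0.5; 0.1 -0.6 3 -0.5; 0.1 -0.6 3.5 -0.5; 0.1 -0.6 3.5 -0.5; 0.1 -0.6 3.5 -0.5")

```text
t: 32.35
tcp_pos: [0.5584, -0.2956, 0.3324]
orientation: [-3.113, 0.196, -0.023]
wrist_force: [0.0, -0.2, 0.2]
gripper_width: 0.03
```

Run:
```python
from h import *
state();h=cw(45,-154.5);to(*h,.286,-97.2)
```

```text
t 32.35 tcp [ 0.5584 -0.2956  0.3324] ya -97.2 tilt [0.016 0.021] F [ 0.  -0.2  0.2] w 0.03 q [-0.56  0.37  0.87  0.03  1.9   1.15]
 case [  44.5 -154. ]
to: -0.02 0.15 4.64 turn -0.0
```

Call:
servo_tool(deltas="0 0.1 1.5 0; 0 0.1 3 0; 0 0.1 4.6 0; 0 0.1 4.6 0; 0 0.1 4.6 0")

```text
t: 32.85
tcp_pos: [0.5591, -0.2956, 0.2875]
orientation: [-3.114, 0.196, -0.024]
wrist_force: [-0.1, -0.1, -0.2]
gripper_width: 0.03
```

Call:
servo_tool(deltas="0 0 0 0; 0 0 0 0; 0 0 0 0; 0 0 0 0", gripper=255, newtons=40)

```text
t: 33.25
tcp_pos: [0.5594, -0.296, 0.2896]
orientation: [-3.115, 0.196, -0.029]
wrist_force: [0.6, -1.2, 5.0]
gripper_width: 0.008
```

Run:
```python
from h import *
state()
_,p,_,R=pose();c=CR.T@(p[:2]-CO)*1000
th0=np.arctan2(196,-51+0)# bar angle at lid 90
phi0=np.arctan2(p[2]*1000-90-0,c[1]+105);print('phi0',np.degrees(phi0))
phi0=np.radians(104.0) 
bar=lambda f:np.array([202.5*np.cos(f),202.5*np.sin(f)])
# rows every ~6deg
fs=np.radians(np.linspace(104,14.6,16))
for i in range(0,15,5):
    for k in range(1,6):
        d=bar(fs[i+k])-bar(fs[i]);w=np.array([*(CR@[0,d[0]]),d[1]])/10;print((R.T@w).round(1),end=' ; ')
    print()
```

```text
t 33.25 tcp [ 0.5594 -0.296   0.2896] ya -97.21 tilt [0.02  0.019] F [ 0.6 -1.2  5. ] w 0.008 q [-0.56  0.35  0.97  0.03  1.81  1.15]
 case [  45.6 -154.3]
phi0 103.86399967670816
[ 0.  -2.1 -0.4] ; [ 0.  -4.2 -0.5] ; [ 0.  -6.3 -0.4] ; [ 0.  -8.4 -0.1] ; [ -0.  -10.4   0.4] ; 
[-0.  -2.   0.7] ; [-0.  -3.9  1.6] ; [-0.  -5.7  2.8] ; [-0.1 -7.3  4. ] ; [-0.1 -8.8  5.5] ; 
[-0.  -1.4  1.6] ; [-0.1 -2.5  3.3] ; [-0.1 -3.5  5.2] ; [-0.1 -4.3  7.1] ; [-0.2 -4.9  9.2] ;
```

Call:
servo_tool(deltas="0 -2.1 -0.4 0; 0 -4.2 -0.5 0; 0 -6.3 -0.4 0; 0 -8.4 -0.1 0; 0 -10.4 0.4 0")

```text
t: 33.75
tcp_pos: [0.5725, -0.1929, 0.2893]
orientation: [-3.118, 0.198, -0.032]
wrist_force: [0.1, -2.4, 0.5]
gripper_width: 0.008
```

Call:
servo_tool(deltas="0 -2 0.7 0; 0 -3.9 1.6 0; 0 -5.7 2.8 0; -0.1 -7.3 4 0; -0.1 -8.8 5.5 0")

```text
t: 34.25
tcp_pos: [0.5841, -0.1037, 0.2363]
orientation: [-3.118, 0.198, -0.035]
wrist_force: [-0.2, -0.8, 2.6]
gripper_width: 0.0079
```

Run:
```python
from h import *
state()
_,p,_,R=pose();c=CR.T@(p[:2]-CO)*1000
f0=np.arctan2(p[2]*1000-92-2,c[1]+105);print(np.degrees(f0),np.hypot(p[2]*1000-94,c[1]+105))
bar=lambda f:np.array([202.5*np.cos(f),202.5*np.sin(f)])
fs=np.linspace(f0,np.radians(14.6),8)
for i in(0,4):
    for k in range(1,5):
        if i+k<8:
            d=bar(fs[i+k])-bar(fs[i]);w=np.array([*(CR@[0,d[0]]),d[1]])/10;print((R.T@w).round(1),end=' ; ')
    print()
```

```text
t 34.25 tcp [ 0.5841 -0.1037  0.2363] ya -97.27 tilt [0.023 0.016] F [-0.2 -0.8  2.6] w 0.0079 q [-0.25  0.23  1.22  0.02  1.67  1.45]
 case [46.  39.6]
44.5420995149289 202.81749605901965
[-0.  -1.   1.1] ; [-0.1 -1.9  2.3] ; [-0.1 -2.7  3.6] ; [-0.1 -3.4  4.9] ; 
[-0.  -0.6  1.4] ; [-0.1 -1.1  2.8] ; [-0.1 -1.5  4.3] ;
```

Call:
servo_tool(deltas="0 -1 1.1 0; -0.1 -1.9 2.3 0; -0.1 -2.7 3.6 0; -0.1 -3.4 4.9 0")

```text
t: 34.65
tcp_pos: [0.5886, -0.0687, 0.1868]
orientation: [-3.118, 0.199, -0.034]
wrist_force: [-0.1, -2.3, 2.6]
gripper_width: 0.0082
```

Call:
servo_tool(deltas="0 -0.4 0.9 0; 0 -0.8 1.9 0; -0.1 -1.1 2.8 0; -0.1 -1.3 3.7 0; -0.1 -1.5 4.4 0")

```text
t: 35.15
tcp_pos: [0.5908, -0.0525, 0.1433]
orientation: [-3.117, 0.198, -0.036]
wrist_force: [-15.5, -3.3, 41.1]
gripper_width: 0.0081
```

Call:
servo_tool(deltas="0 0 0.1 0; 0 0 0.2 0; 0 0 0.2 0")

```text
t: 35.45
tcp_pos: [0.5907, -0.0525, 0.1435]
orientation: [-3.117, 0.198, -0.037]
wrist_force: [-7.7, 2.1, 14.5]
gripper_width: 0.0081
```

Run:
```python
from h import *
state()
```

```text
t 35.45 tcp [ 0.5907 -0.0525  0.1435] ya -97.27 tilt [0.025 0.016] F [-7.7  2.1 14.5] w 0.0081 q [-0.16  0.28  1.35  0.02  1.49  1.54]
 case [46.1 91.2]
```

The lid is back at its shut height (TCP 0.1435 against 0.1433 when gripped shut). Release and go to the knob.

Call:
servo_tool(deltas="0 0 0 0; 0 0 0 0; 0 0 0 0; 0 0 -3 0; 0 0 -6 0", gripper=135)

```text
t: 35.95
tcp_pos: [0.5885, -0.0535, 0.2023]
orientation: [-3.117, 0.199, -0.031]
wrist_force: [0.1, -0.1, -0.1]
gripper_width: 0.04
```

Call:
servo_tool(deltas="-3.7 0.5 0 0; -7.4 1 0 0; -11 1.5 0 0; -11 1.5 0 0; -11 1.5 0 0")

```text
t: 36.45
tcp_pos: [0.4773, -0.0546, 0.2]
orientation: [-3.117, 0.199, -0.032]
wrist_force: [0.4, -0.1, -0.0]
gripper_width: 0.0401
```

Run:
```python
from h import *
state();to(*cw(-66.5,76.5),.127,-97.2)
im2,d=grab('scene');C=cloud('scene',d);Q=(C[...,:2]-CO)@CR*1000
k=(abs(Q[...,0])<95)&(abs(Q[...,1])<95)&(C[...,2]>.06)&(C[...,2]<.11);print(np.median(C[k][:,2]))
```

```text
t 36.45 tcp [ 0.4773 -0.0546  0.2   ] ya -97.31 tilt [0.021 0.016] F [ 0.4 -0.1 -0. ] w 0.0401 q [-0.2  -0.07  1.61  0.02  1.58  1.5 ]
 case [-66.1  74.9]
to: -0.18 -0.02 7.30 turn -0.1
0.09607296857290304
```

Call:
servo_tool(deltas="-0.1 0 2 0; -0.1 -0.1 4 0; -0.2 -0.1 6 0; -0.2 -0.1 7.3 0; -0.2 -0.1 7.3 0")

```text
t: 37.0
tcp_pos: [0.4773, -0.052, 0.1252]
orientation: [-3.117, 0.199, -0.026]
wrist_force: [0.2, 0.2, 0.0]
gripper_width: 0.0405
```

Call:
servo_tool(deltas="0 0 0 0; 0 0 0 0; 0 0 0 0; 0 0 0 0; 0 0 0 0", gripper=255, newtons=50)

```text
t: 37.5
tcp_pos: [0.4779, -0.0531, 0.1262]
orientation: [-3.119, 0.2, -0.029]
wrist_force: [-0.2, -4.8, -0.9]
gripper_width: 0.0128
```

Run:
```python
from h import *
state()
```

```text
t 37.5 tcp [ 0.4779 -0.0531  0.1262] ya -97.32 tilt [0.02  0.014] F [-0.2 -4.8 -0.9] w 0.0128 q [-0.2  -0.01  1.71  0.02  1.43  1.5 ]
 case [-65.7  76.4]
```

Call:
servo_tool(deltas="0 0 0 -6; 0 0 0 -12; 0 0 0 -18; 0 0 0 -24; 0 0 0 -30")

```text
t: 38.0
tcp_pos: [0.4776, -0.0525, 0.1264]
orientation: [-3.067, -0.622, -0.034]
wrist_force: [-2.0, 3.8, -0.9]
gripper_width: 0.0135
```

Call:
servo_tool(deltas="0 0 0 -6; 0 0 0 -12; 0 0 0 -18; 0 0 0 -24; 0 0 0 -30")

```text
t: 38.5
tcp_pos: [0.4771, -0.0519, 0.1264]
orientation: [-2.802, -1.402, -0.036]
wrist_force: [-2.3, 2.0, -2.0]
gripper_width: 0.0127
```

Call:
servo_tool(deltas="0 0 0 -8; 0 0 0 -16; 0 0 0 -24; 0 0 0 -31; 0 0 0 -34")

```text
t: 39.0
tcp_pos: [0.4763, -0.0518, 0.1265]
orientation: [-2.271, -2.166, -0.036]
wrist_force: [-3.2, 1.7, -0.9]
gripper_width: 0.013
```

Run:
```python
from h import *
state();print(sensors.observe()['torque'])
```

```text
t 39.0 tcp [ 0.4763 -0.0518  0.1265] ya -2.72 tilt [0.014 0.018] F [-3.2  1.7 -0.9] w 0.013 q [-0.2  -0.01  1.71  0.02  1.44 -0.15]
 case [-67.4  77.5]
[ 0.09214122  1.03165471 -1.60770574]
```

Call:
servo_tool(deltas="0 0 0 0; 0 0 0 0; 0 0 0 0; 0 0 -3 0; 0 0 -7 0", gripper=135)

```text
t: 39.5
tcp_pos: [0.4743, -0.053, 0.1956]
orientation: [-2.269, -2.163, -0.032]
wrist_force: [0.5, 0.8, 0.3]
gripper_width: 0.0402
```

Call:
servo_tool(deltas="0 0 -3 0; 3 0 -6 0; 7 0 -8 0; 11 0 -8 0; 15 0 -8 0")

```text
t: 40.0
tcp_pos: [0.481, 0.0968, 0.2799]
orientation: [-2.272, -2.163, -0.036]
wrist_force: [0.8, -0.2, -0.1]
gripper_width: 0.0402
```

Call:
servo_tool(deltas="4 0 0 0; 8 0 0 0; 12 0 0 0; 14 0 0 0; 14 0 0 0")

```text
t: 40.5
tcp_pos: [0.4876, 0.2389, 0.2826]
orientation: [-2.269, -2.166, -0.036]
wrist_force: [-0.5, -0.6, 0.0]
gripper_width: 0.0403
```

Run:
```python
from h import *
state()
im,d=grab('top');im2,d2=grab('scene')
for n,D in(('top',d),('scene',d2)):
    C=cloud(n,D);Q=(C[...,:2]-CO)@CR*1000
    k=(abs(Q[...,0])<95)&(abs(Q[...,1])<60)&(C[...,2]>.06)&(C[...,2]<.11);print(n,'lid z',k.sum(),np.median(C[k][:,2]))
    k=(Q[...,0]<-40)&(Q[...,0]>-92)&(Q[...,1]>45)&(Q[...,1]<105)&(C[...,2]>.118)&(C[...,2]<.16)
    print('wing',k.sum(),cv2.minAreaRect(Q[k].astype(np.float32)) if k.any() else 0)
a=cv2.resize(im[150:240,255:345],None,fx=4.4,fy=4.4,interpolation=cv2.INTER_CUBIC)
b=cv2.resize(im2[120:210,195:285],None,fx=4.4,fy=4.4,interpolation=cv2.INTER_CUBIC)
cv2.imwrite('pics/g9.png',np.hstack([a,b])[:,:,::-1]);cv2.imwrite('pics/end.png',im2[:,:,::-1])
```

```text
t 40.5 tcp [0.4876 0.2389 0.2826] ya -2.67 tilt [0.013 0.019] F [-0.5 -0.6  0. ] w 0.0403 q [0.38 0.08 1.3  0.01 1.74 0.43]
 case [-92.7 367.3]
top lid z 1582 0.09571290575459734
wing 55 ((-65.56453704833984, 76.46473693847656), (49.088958740234375, 16.043071746826172), 87.37429809570312)
scene lid z 1313 0.09637892914364499
wing 74 ((-67.69978332519531, 76.299072265625), (52.23078918457031, 15.586445808410645), 88.97917938232422)
```

View pics/g9.png

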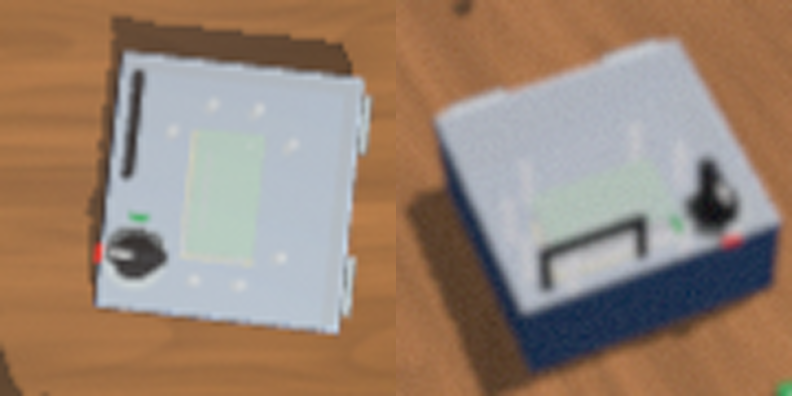

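View pics/end.png

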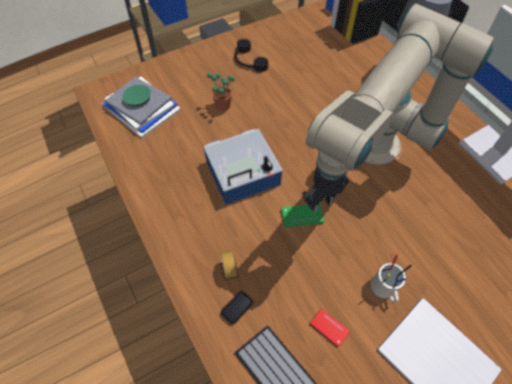

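The crop shows the lid shut (surface at z 96 mm), the wing along case y (87–89°) with its white line to the red mark at (97,253), and the pile square under the lid. The full view shows no drive left on the desk. The mug (390,282), clock (229,265) and plant (222,95) stand where they were, and the gripper touches nothing.

```bash
python3 -c "
from h import *
print(hand_in())"
```

```text
the job is handed in; nothing more can be done
None
```

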